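Change the load of a bench-top drying chest

TASK

Gently raise the drying chest's lid all the way onto its open stop, take the dry tins out to stand upright on the cork cooling mat, and lift every wet basket off the drip stand's hooks and set it down softly, upright, on the chest's floor. Then lower the lid gently until it is fully shut, and only once it is shut press the start button home and let it come back up. Leave the bottle, the jar and the spoon where they are.

Things in the scene. Friction and masses are not known exactly. Their poses are not given: they have to be found in the camera images.
- dryer: white drying chest, fixed. Origin: centre of the chamber, at bench level; x points to the hinge side (away from the robot), y to its left. Open chamber 180 mm (x) by 270 mm (y) about the origin, floor 45 mm above the bench, walls 6 mm thick, their top at 115 mm. A grey control housing (y -141 to -193 mm, 115 mm high) adjoins it. Lid shut: 130 mm clear height over the floor, lid top at 179 mm.
- lid (a joint): angle of the chest's clear plastic lid (190 x 280 mm, 62 mm deep, 0.7 kg): 0 = shut on the chamber walls, 1.65 = fully open, resting on its stop a little past upright. The hinge is lightly damped and does not hold: let go below about 1.2 rad the lid falls shut, beyond that it falls open.
- lid_handle (a point): middle of the lid's handle: a round steel bar 10 mm thick, 110 mm long, parallel to the dryer's y, held at its two ends 40 mm in front of the lid's front face (centre line to face). It moves with the lid; shut, it is 135 mm in front of the dryer's origin (-x) and 137 mm above the bench.
- lid_hinge (a point): point on the lid's hinge axis, which is parallel to the dryer's y: 98 mm behind the dryer's origin (+x), 117 mm above the bench. The handle moves on an arc about it in the dryer's x-z plane.
- start (a joint): travel of the start push button: 0 = up, 0.006 m = fully down; it springs back. About 5 N presses it home.
- start_top (a point): centre of the top of the start button (22 mm across, pressed straight down), on top of the control housing.
- stand: white drip stand, fixed: tray 150 x 236 mm, 8 mm thick; two posts 177 mm high joined by a cross rail (138 to 168 mm up), 68 mm behind the origin (+x). Origin: on the bench below the middle hook's seat; y to its left. Three steel hooks (8 mm wire) at y = -76, 0, 76 mm come out of the rail towards -x; a basket's wire lies on each at x = 0, kept by an upturned tip (x = -9 to -17 mm, 8 mm above the wire's underside).
- hook1 (a point): centre line of a basket's top wire when hung on the hook at y = -76 mm of the stand, 150 mm above the bench.
- hook2 (a point): the same for the middle hook.
- hook3 (a point): the same for the hook at y = +76 mm.
- plate: cork cooling mat, fixed, 150 mm (x) by 200 mm (y), 5 mm thick. Origin: centre of its underside on the bench.
- basket1: steel mesh basket, 160 g: cup 56 mm across, 40 mm high, rigid wire bail in its y-z plane whose top wire (6 mm thick, 36 mm long, along y) is centred 85 mm above the underside; upright black knob, 18 mm across, from 95 to 123 mm above the underside: grip it there. Origin: centre of the underside, z up. Starts hanging by the top wire on a hook. May be absent (None).
- basket2: steel mesh basket, 160 g: cup 56 mm across, 40 mm high, rigid wire bail in its y-z plane whose top wire (6 mm thick, 36 mm long, along y) is centred 85 mm above the underside; upright black knob, 18 mm across, from 95 to 123 mm above the underside: grip it there. Origin: centre of the underside, z up. Starts hanging by the top wire on a hook. May be absent (None).
- basket3: steel mesh basket, 160 g: cup 56 mm across, 40 mm high, rigid wire bail in its y-z plane whose top wire (6 mm thick, 36 mm long, along y) is centred 85 mm above the underside; upright black knob, 18 mm across, from 95 to 123 mm above the underside: grip it there. Origin: centre of the underside, z up. Starts hanging by the top wire on a hook. May be absent (None).
- tin1: closed aluminium sample tin, 47 mm across with a fixed lid 50 mm across from 27 to 38 mm above its underside; 38 mm high, 120 g or so. Origin: centre of the underside, z up. At the start it stands on the dryer's floor, under the lid. May be absent (None).
- tin2: closed aluminium sample tin, 47 mm across with a fixed lid 50 mm across from 27 to 38 mm above its underside; 38 mm high, 120 g or so. Origin: centre of the underside, z up. At the start it stands on the dryer's floor, under the lid. May be absent (None).
- bottle: bystander: brown glass bottle, 52 mm across, 125 mm high. Origin: centre of the underside.
- jar: bystander: white plastic jar, 60 mm across, 70 mm high. Origin: centre of the underside.
- spoon: bystander: steel spoon, 160 mm long, lying on the bench. Origin: centre of its underside.
There are look-alikes about, which are no part of the job. What is shaped like the basket1 but blue or green is not meant.

How it is judged:
By the outcome, as a careful person would: the job done as asked, in the order asked, and still so for the second after the job is handed in, with the robot touching nothing.
Of basket1, basket2, basket3 only 2 to 3 are there at a start; the rules pass over those that are not, and their reading is None.
Of tin1, tin2 only 1 to 2 are there at a start; the rules pass over those that are not, and their reading is None.
At some moment in a run one of tin1, tin2 may be knocked a few centimetres aside while the robot is not near it.
It also fails if it takes over 210 s, if anything falls off the work surface, if the arm or the gripper's body presses on something with over 40 N, if the wrist force passes 120 N, or if a joint passes its speed limit or range.

ROBOT

A 6-joint arm with a two-finger parallel gripper is mounted at the origin on the work surface. World frame = base frame: x ahead of the robot, y to its left, z up, the work surface at z = 0. Lengths are in m, angles in rad, forces in N, time in s.
With the tool pointing down it reaches from about 0.35 to 0.975 m from the base axis. Payload 4.9 kg.
Tool frame: the origin (TCP) lies on the centre line of the jaws, within the pads' length; the fingertips stand 11 mm ahead of it and the grasp point (between the pads) lies 8 mm behind it (manip.finger_overhang is the distance from the TCP to the fingertips, in m); y points along the fingers, z is the direction in which the jaws open and shut, and the axes are right-handed (so a half turn about y gives the same grasp; the last joint's range is limited). The gripper opens to 85 mm and grips with 20 to 120 N. Pads are 22 mm wide; open, the fingers measure 114 mm over their backs; the gripper's body (76 mm by 85 mm) begins 54 mm behind the grasp point. The pads swing forward as they close: fully open they stand 13 mm farther back than shut.
Start: joints at [-1.374, 0.053, 1.613, -0, 1.476, -0.119], TCP at [0.194, -0.594, 0.242] pointing down, gripper open.
Joint ranges: [-3.01, 3.01], [-1.01, 2.22], [0.06, 2.58], [-1.02, 4.17], [0.09, 2.62], [-3.14, 3.14]. Speed limits (rad/s): [2.57, 2.57, 3.14, 3.14, 3.14, 3.14].

INTERFACE

Orientations are given as a unit quaternion [w, x, y, z].
In Python, from plant import readout, cams, workorder, manip gives the robot as it stands.
- The arm moves only by the tool play_rows, never from a script. Its arguments are lists of equal length, an entry for each row: "slide": the shift along the tool's x, y, z in cm, a list of three; "yaw": the turn about the tool's y in degrees; "grip": the closure, from -1 (fully open) to 1 (shut), so that 0 is half open. In form: {"slide": [[x, y, z], ...], "yaw": [yaw, ...], "grip": [grip, ...]}. A call has 1 to 12 rows; each row shifts and turns the commanded pose from where the row before left it, along the tool's axes as they then stand; what a row does not reach is not made up. A row lasts 1/10 s, in which the tool goes at most 50 mm and 8.59 degrees, less where a joint would pass 70% of its speed; a pose out of reach is approached as far as the arm can. A call with a gripper value outside its range is refused whole. The fingers move at their own pace and stop on an object; the grip force is fixed at half the most. Time passes only in rows, so rows that do not move let the fingers close. It gives the time, the measured TCP pose, the force and the opening at its end, in the units of the state.
- readout.state(): the state, without advancing time (a new reading comes with each control period).
- cams.grab_frame(name): name is "scene" or "top" or "wrist"; returns a dict with "image" (384x512x3 uint8, red, green, blue), "mtx" (3x3 intrinsics, pixels), "dist" ([k1, k2, p1, p2, k3] as OpenCV has them; the pictures are not rectified), "R" (3x3) and "t" (3): a world point X has camera coordinates R X + t; the wrist camera has in their place "mount" (4x4, takes a point from camera to tool coordinates, whose origin is the TCP and whose axes are the tool frame's). Camera axes: x right, y down, z forward; pixel columns grow to the right and rows downward; lengths in m; the calibration is good to about 2 mm. A picture is of the moment at which its call begins: read the wrist's pose just before it. There is no depth.
- workorder.job_done(): hands the job in, once; it reports no verdict.
The state is a dict: "time": time; "joint_pos": joint angles; "joint_vel": joint speeds; "joint_efforts": joint torques, N m; "tool_pos": TCP position; "tool_rot": TCP orientation; "contact_force": force on the tool from outside, world axes, zero at the start; "ft_torque": the same for the moment, N m; "gripper_width": opening from 0.0 (shut) to 1.0 (fully open).
Only numpy, scipy, OpenCV 4.12 (cv2) and the standard library are available. Lean on these libraries where they do the work, as an engineer would, in place of code of your own. Each camera call takes 0.05 s, during which the arm holds its last target.

## Working session

There is one attempt and no reset: what is moved stays moved. The work goes in short steps, Python scripts to look and compute and a tool call to move; the robot and the scene stay as the last step left them, time stands still between calls to the robot, and variables do not carry over. Pictures are saved under pics/ and viewed, and the job is handed in when it is done.

Besides the shell and the picture viewer there is one more tool, called after ">>>" as a command line: name --pt "numbers of a row" for each row, then --argument value for the rest. play_rows: Moves the arm, as the interface text tells. Its arguments: {"type":"object","properties":{"slide":{"type":"array","items":{"type":"array","items":{"type":"number"}}},"yaw":{"type":"array","items":{"type":"number"}},"grip":{"type":"array","items":{"type":"number"}}},"required":["slide","yaw","grip"]}

```bash
ls -la; mkdir -p pics
python3 - <<'E'
from plant import readout,cams,manip
import cv2,numpy as np
s=readout.state()
for k,v in s.items(): print(k,np.round(v,4))
print([a for a in dir(manip) if a[0]!='_'])
for n in ["scene","top","wrist"]:
    f=cams.grab_frame(n); cv2.imwrite(f"pics/{n}0.png",f["image"][:,:,::-1])
    print(n,{k:np.round(v,4).tolist() for k,v in f.items() if k!="image"})
E
```

```text
total 12
drwxr-xr-x  3 agent agent 4096 Dec  7 02:04 .
drwxr-xr-x 23 root  root  4096 Dec  7 02:04 ..
drwxr-xr-x  2 agent agent 4096 Dec  7 02:04 pics
time 0.0
joint_pos [-1.374   0.0534  1.6143 -0.      1.476  -0.119 ]
joint_vel [ 0.0003 -0.0003  0.0012 -0.0003 -0.0002  0.0001]
joint_efforts [-1.60000e-03 -3.93684e+01 -3.70178e+01 -3.00000e-04  6.90000e-03
  0.00000e+00]
tool_pos [ 0.194  -0.5935  0.2411]
tool_rot [ 0.1111 -0.1112  0.699  -0.6976]
contact_force [0.1875 0.273  0.4963]
ft_torque [-0.0125 -0.004   0.0263]
gripper_width 0.9992
['IKError', 'finger_overhang']
scene {'mtx': [[373.1746, 0.0, 257.0231], [0.0, 373.1746, 189.4706], [0.0, 0.0, 1.0]], 'dist': [0.009, 0.0, 0.0, 0.0, 0.0], 'R': [[0.2479, 0.9688, -0.0067], [0.7944, -0.2072, -0.571], [-0.5545, 0.1362, -0.8209]], 't': [-0.1008, -0.3644, 1.5769]}
top {'mtx': [[362.6654, 0.0, 264.1748], [0.0, 362.6654, 193.593], [0.0, 0.0, 1.0]], 'dist': [-0.0929, 0.0, 0.0, 0.0, 0.0], 'R': [[-0.0038, -0.9997, 0.0223], [-0.998, 0.0024, -0.0626], [0.0625, -0.0224, -0.9978]], 't': [-0.06, 0.5484, 1.2026]}
wrist {'mtx': [[294.3246, 0.0, 256.1586], [0.0, 294.3246, 192.6751], [0.0, 0.0, 1.0]], 'dist': [-0.033, 0.0, 0.0, 0.0, 0.0], 'mount': [[0.0, 0.9609, 0.2769, -0.0699], [0.0003, -0.2769, 0.9609, -0.1306], [1.0, 0.0, -0.0003, 0.0002], [0.0, 0.0, 0.0, 1.0]]}
```

View pics/scene0.png

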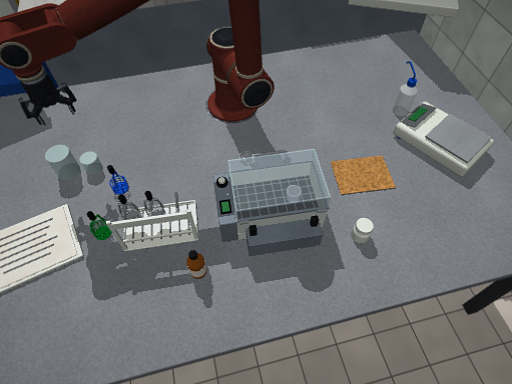

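View pics/top0.png

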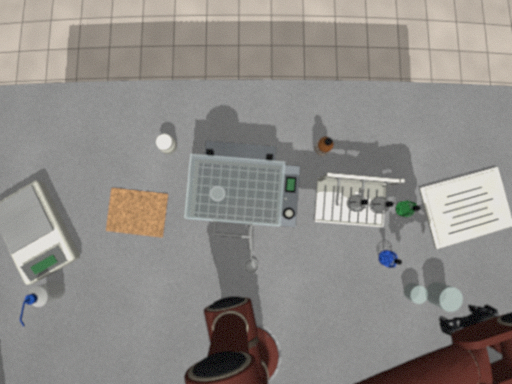

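View pics/wrist0.png

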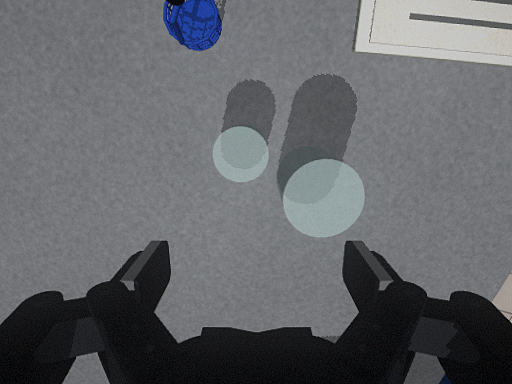

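```bash
cat > h.py <<'E'
import cv2,numpy as np
from scipy.spatial.transform import Rotation as Ro
from plant import readout,cams
def toolpose(s=None):
    s=s or readout.state(); q=s["tool_rot"]
    return Ro.from_quat([q[1],q[2],q[3],q[0]]).as_matrix(),np.array(s["tool_pos"])
def grab(n,save=None):
    RT=toolpose() if n=="wrist" else None
    f=cams.grab_frame(n); f={k:np.array(v) for k,v in f.items()}
    if n=="wrist":
        m=f["mount"]; Rw=RT[0]@m[:3,:3]; c=RT[0]@m[:3,3]+RT[1]
        f["R"]=Rw.T; f["t"]=-Rw.T@c
    if save: cv2.imwrite(save,f["image"][:,:,::-1])
    return f
def crop(f,x0,y0,x1,y1,k,save): cv2.imwrite(save,cv2.resize(np.ascontiguousarray(f["image"][y0:y1,x0:x1,::-1]),None,fx=k,fy=k,interpolation=cv2.INTER_CUBIC))
def ray(f,uv):
    p=cv2.undistortPoints(np.array(uv,float).reshape(-1,1,2),f["mtx"],f["dist"]).reshape(-1,2)
    d=np.c_[p,np.ones(len(p))]@f["R"]; return -f["R"].T@f["t"],d
def onz(f,uv,z):
    c,d=ray(f,uv); return c+d*((z-c[2])/d[:,2])[:,None]
def proj(f,X):
    r,_=cv2.Rodrigues(f["R"]); return cv2.projectPoints(np.array(X,float).reshape(-1,1,3),r,f["t"],f["mtx"],f["dist"])[0].reshape(-1,2)
def tri(fs,uvs):
    A=np.zeros((3,3));b=np.zeros(3)
    for f,uv in zip(fs,uvs):
        c,d=ray(f,[uv]);d=d[0]/np.linalg.norm(d[0]);P=np.eye(3)-np.outer(d,d);A+=P;b+=P@c
    return np.linalg.solve(A,b)
E
python3 - <<'E'
from h import *
t=grab("top");s=grab("scene")
crop(t,180,130,300,240,6,"pics/t_dry.png")
crop(t,300,130,430,280,5,"pics/t_st.png")
crop(s,80,150,220,280,5,"pics/s_st.png")
crop(s,205,140,345,250,5,"pics/s_dry.png")
print(toolpose()[0].round(3))
E
```

```text
[[-0.951 -0.     0.311]
 [-0.311  0.001 -0.951]
 [-0.    -1.    -0.001]]
```

View pics/t_dry.png

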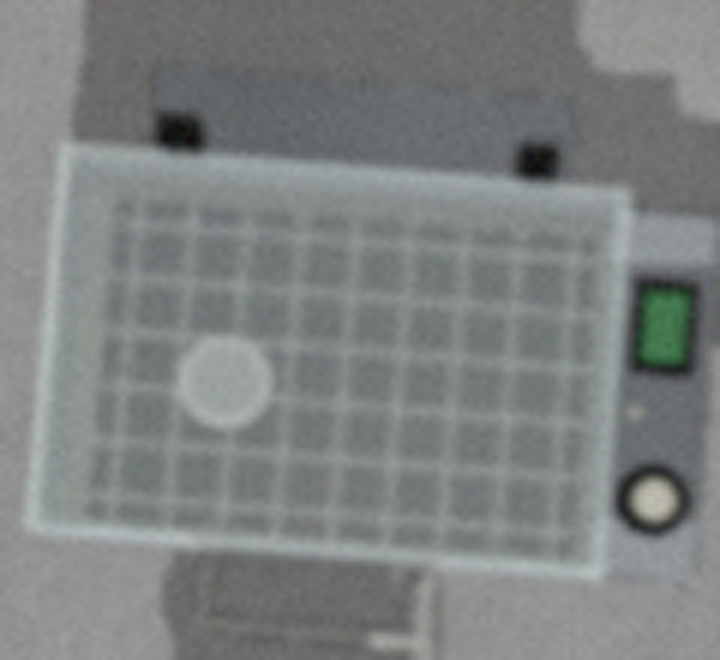

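View pics/t_st.png

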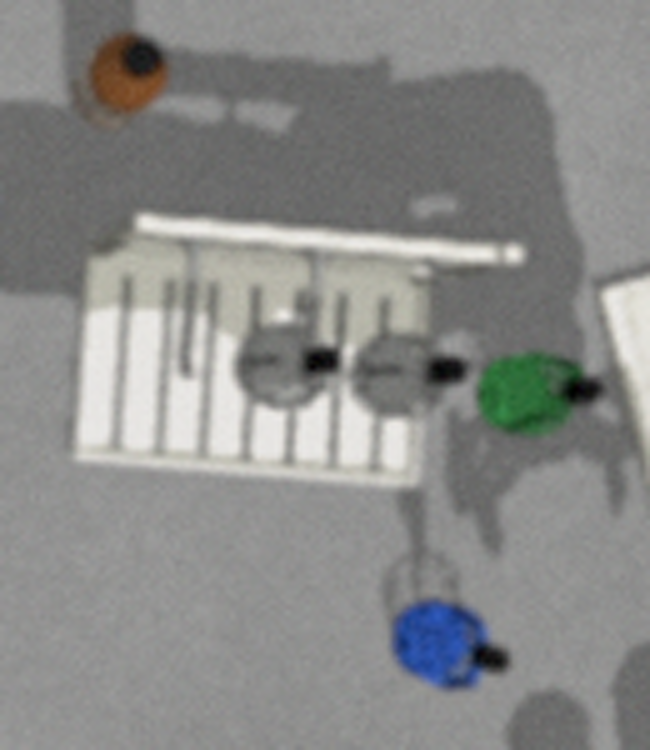

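View pics/s_st.png

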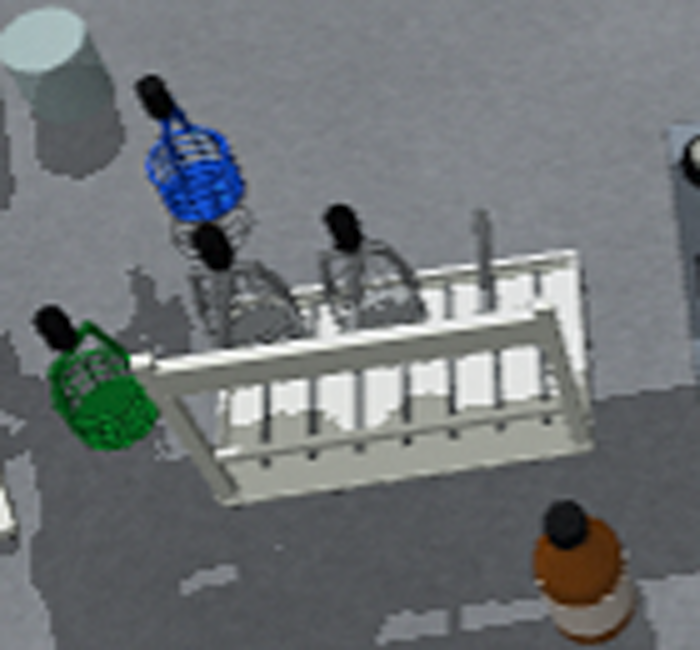

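View pics/s_dry.png

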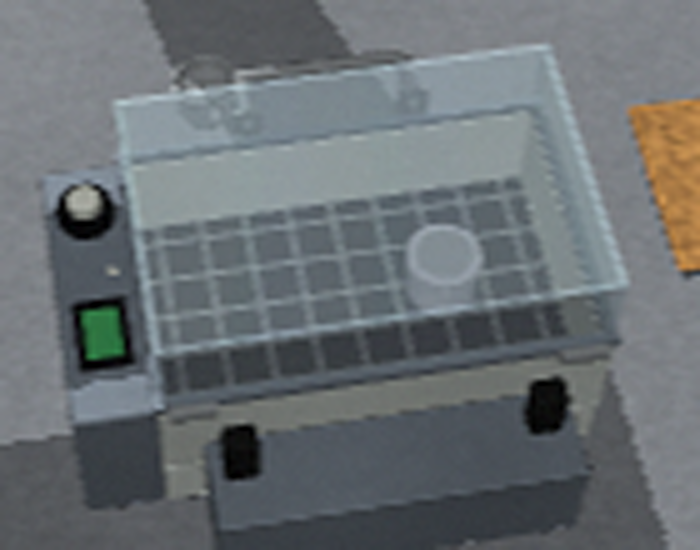

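Run:
```python
from h import *
t=grab("top");s=grab("scene")
c=np.array([(66,147),(630,188),(603,577),(30,530)])/6+[180,130]
P=onz(t,c,0.179);print("lid corners",P.round(4)); print(P.mean(0), [np.linalg.norm(P[i]-P[(i+1)%4]) for i in range(4)])
# y axis: right->left
for a,b in((1,0),(2,3)):
    d=P[b]-P[a];print("yaw",np.degrees(np.arctan2(-d[0],d[1])))
for a,b in((3,0),(2,1)):
    d=P[b]-P[a];print("yawx",np.degrees(np.arctan2(d[1],d[0])))
print("tin",onz(t,np.array([[224,382]])/6+[180,130],0.083), "scene",onz(s,np.array([[445,253]])/5+[205,140],0.083))
print("btn",onz(t,np.array([[653,499]])/6+[180,130],0.12),onz(s,np.array([[84,202]])/5+[205,140],0.12))
print("btn tri",tri([t,s],[np.array([653,499])/6+[180,130],np.array([84,202])/5+[205,140]]))
# stand tray corners z=.008
c=np.array([(88,262),(430,275),(416,485),(77,460)])/5+[300,130]
print("tray",onz(t,c,0.008).round(4))
# rail top ends z~.168
print("rail",onz(t,np.array([(137,222),(520,253)])/5+[300,130],0.172).round(4))
# knob
for a,b in(((322,360),(342,228)),((447,369),(212,246))):
    print("knob",tri([t,s],[np.array(a)/5+[300,130],np.array(b)/5+[80,150]]).round(4))
print("handle?")
# mat
img=t["image"];hsv=cv2.cvtColor(img,cv2.COLOR_RGB2HSV)
m=cv2.inRange(hsv,(8,120,120),(25,255,255));n,l,st,ce=cv2.connectedComponentsWithStats(m);i=1+st[1:,4].argmax()
cc=cv2.findContours((l==i).astype(np.uint8),0,2)[0][0];r=cv2.boxPoints(cv2.minAreaRect(cc));print("mat",onz(t,r,0.005).round(4),onz(t,r,0.005).mean(0))
hsv=cv2.cvtColor(s["image"],cv2.COLOR_RGB2HSV)
m=cv2.inRange(hsv,(8,120,120),(25,255,255));n,l,st,ce=cv2.connectedComponentsWithStats(m);i=1+st[1:,4].argmax()
cc=cv2.findContours((l==i).astype(np.uint8),0,2)[0][0];r=cv2.boxPoints(cv2.minAreaRect(cc));print("mat s",onz(s,r,0.005).round(4),onz(s,r,0.005).mean(0))
crop(t,205,200,275,280,9,"pics/t_sp.png")
```

```text
lid corners [[ 0.6538  0.1567  0.179 ]
 [ 0.6331 -0.1198  0.179 ]
 [ 0.443  -0.1052  0.179 ]
 [ 0.4666  0.1724  0.179 ]]
[0.54913076 0.02604543 0.179     ] [np.float64(0.27725475363044), np.float64(0.1905923215196215), np.float64(0.278664503128636), np.float64(0.1878869590359668)]
yaw -4.288169957365793
yaw -4.845912198390799
yawx -4.797906938130827
yawx -4.370835661990233
tin [[0.54424224 0.0887842  0.083     ]] scene [[0.54637074 0.08935903 0.083     ]]
btn [[ 0.48122666 -0.13513295  0.12      ]] [[ 0.47367059 -0.1330224   0.12      ]]
btn tri [ 0.48119629 -0.13392923  0.13026084]
tray [[ 0.5867 -0.2447  0.008 ]
 [ 0.5776 -0.4837  0.008 ]
 [ 0.4328 -0.4705  0.008 ]
 [ 0.4518 -0.2355  0.008 ]]
rail [[ 0.5952 -0.2463  0.172 ]
 [ 0.5768 -0.4801  0.172 ]]
knob [ 0.5127 -0.3565  0.1727]
knob [ 0.507  -0.4317  0.174 ]
handle?
mat [[ 0.709  -0.2648  0.005 ]
 [ 0.7146 -0.2972  0.005 ]
 [ 0.7021 -0.2991  0.005 ]
 [ 0.6966 -0.2667  0.005 ]] [ 0.70557781 -0.28195744  0.005     ]
mat s [[0.4036 0.2842 0.005 ]
 [0.4287 0.515  0.005 ]
 [0.5729 0.4599 0.005 ]
 [0.5478 0.244  0.005 ]] [0.48825293 0.37577842 0.005     ]
```

View pics/t_sp.png

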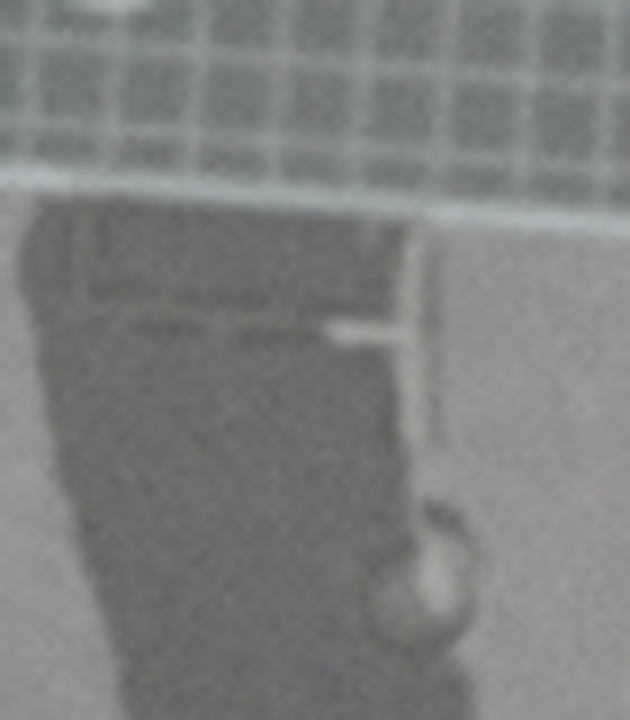

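```bash
cat >> h.py <<'E'
YAW=np.radians(-4.6); DO=np.array([0.549,0.026])
def d2w(x,y): c,s=np.cos(YAW),np.sin(YAW); return DO+np.array([c*x-s*y,s*x+c*y])
def w2d(p): c,s=np.cos(YAW),np.sin(YAW); d=np.array(p)[:2]-DO; return np.array([c*d[0]+s*d[1],-s*d[0]+c*d[1]])
def need(x,y,z,ang=None,s=None):
    "slide (cm, tool axes now) to TCP target; and yaw deg to bring tool z to world angle ang (deg)"
    R,p=toolpose(s); d=R.T@(np.array([x,y,z])-p)*100
    a=np.degrees(np.arctan2(R[1,2],R[0,2])); 
    dy=None if ang is None else -((ang-a+90)%180-90)
    print("at",p.round(4),"zang",round(a,2),"slide cm",d.round(2),"yaw",dy)
E
python3 - <<'E'
from h import *
t=grab("top");s=grab("scene")
P=onz(t,np.array([(80,300),(400,337)])/9+[205,200],0.137);print("handle ends",P.round(4),P.mean(0),[w2d(p).round(4) for p in P], d2w(-.135,0))
for f,n in((t,'t'),(s,'s')):
    hsv=cv2.cvtColor(f["image"],cv2.COLOR_RGB2HSV)
    m=cv2.inRange(hsv,(8,100,110),(25,255,255));m=cv2.morphologyEx(m,cv2.MORPH_CLOSE,np.ones((5,5)))
    n_,l,st,ce=cv2.connectedComponentsWithStats(m);i=1+st[1:,4].argmax()
    cc=max(cv2.findContours((l==i).astype(np.uint8),0,2)[0],key=cv2.contourArea)
    ap=cv2.approxPolyDP(cv2.convexHull(cc),6,True).reshape(-1,2).astype(float);P=onz(f,ap,.005);print(n,ap.tolist(),P.round(3)[:,:2].tolist(),P.mean(0))
print(w2d([.4812,-.134]),w2d([.5445,.0888]))
need(0.414,0.037,0.26,-4.6)
E
```

```text
handle ends [[ 0.4211  0.0931  0.137 ]
 [ 0.4084 -0.0141  0.137 ]] [0.41472081 0.03947244 0.137     ] [array([-0.1329,  0.0566]), array([-0.137 , -0.0513])] [0.41443485 0.03682685]
t [[112.0, 189.0], [166.0, 194.0], [161.0, 236.0], [107.0, 229.0]] [[0.566, 0.46], [0.548, 0.272], [0.406, 0.288], [0.429, 0.475]] [0.48744146 0.37369941 0.005     ]
s [[382.0, 156.0], [395.0, 187.0], [340.0, 192.0], [331.0, 161.0]] [[0.429, 0.478], [0.572, 0.46], [0.543, 0.265], [0.403, 0.285]] [0.48667004 0.37204852 0.005     ]
[-0.05474978 -0.16492211] [-0.009522    0.06223682]
at [ 0.1941 -0.594   0.2422] zang -71.91 slide cm [-40.5   -1.77 -53.15] yaw -67.30818244846961
```

>>> play_rows --pt "0 -0.3 0" --pt "0 -0.3 0" --pt "0 -0.3 0" --pt "0 -0.3 0" --pt "0 -0.3 0" --pt "0 -0.3 0" --pt "0 0 0" --pt "0 0 0" --yaw '[-8.4,-8.4,-8.4,-8.4,-8.4,-8.4,-8.4,-8.5]' --grip '[-1,-1,-1,-1,-1,-1,-1,-1]'

```text
time: 1.25
tool_pos: [0.1941, -0.5942, 0.2606]
tool_rot: [-0.481, 0.481, -0.518, 0.518]
contact_force: [0.6, -0.7, 0.1]
gripper_width: 0.999
```

```bash
python3 -c "
from h import *
need(0.414,0.037,0.26,-4.6)"
```

```text
at [ 0.1941 -0.5942  0.2606] zang -4.26 slide cm [-6.457e+01  3.000e-02  1.724e+01] yaw 0.342698528688004
```

>>> play_rows --pt "-2 0 0.5" --pt "-4 0 1.1" --pt "-5 0 1.3" --pt "-5 0 1.3" --pt "-5 0 1.3" --pt "-5 0 1.3" --pt "-5 0 1.3" --pt "-5 0 1.3" --pt "-5 0 1.3" --pt "-5 0 1.3" --pt "-5 0 1.3" --pt "-4 0 1.1" --yaw '[0.3,0,0,0,0,0,0,0,0,0,0,0]' --grip '[-0.2,-0.2,-0.2,-0.2,-0.2,-0.2,-0.2,-0.2,-0.2,-0.2,-0.2,-0.2]'

```text
time: 2.45
tool_pos: [0.3798, -0.0702, 0.2608]
tool_rot: [-0.479, 0.478, -0.52, 0.521]
contact_force: [0.6, -0.1, 0.3]
gripper_width: 0.601
```

>>> play_rows --pt "-4 0 1.3" --pt "-3 0 0.8" --pt "-2 0 0.5" --pt "0 0 0" --pt "0 0 0" --yaw '[0,0,0,0,0]' --grip '[0.2,0.2,0.2,0.2,0.2]'

```text
time: 2.95
tool_pos: [0.413, 0.0149, 0.2603]
tool_rot: [-0.478, 0.479, -0.521, 0.521]
contact_force: [-0.9, 0.4, 0.7]
gripper_width: 0.4
```

```bash
python3 -c "
from h import *
need(0.4145,0.037,0.26,-4.6)
print(readout.state()['gripper_width'])
f=grab('wrist','pics/w1.png')
print(proj(f,[[*d2w(-.135,y),.137] for y in(-.055,0,.055)]), proj(f,[[*d2w(-.095,y),.179] for y in(-.14,0,.14)]))
"
```

```text
at [0.413  0.0149 0.2603] zang -4.85 slide cm [-2.21  0.03 -0.04] yaw -0.246213280382662
0.3996148699753937
[[256.31271117 223.70429624]
 [256.0486395  165.10208332]
 [255.75253795  99.40182259]] [[302.40025008 331.83793743]
 [310.23796296 175.5480128 ]
 [319.52977445 -44.7032849 ]]
```

View pics/w1.png

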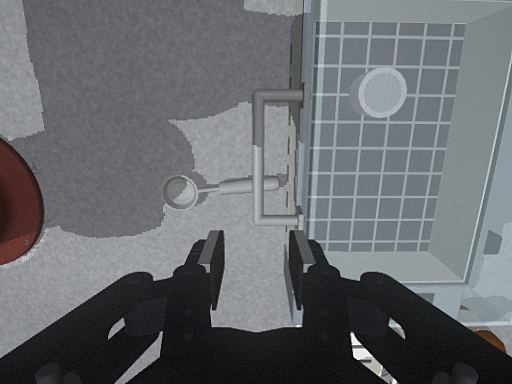

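>>> play_rows --pt "-1.2 0 0.1" --pt "-1.2 1 0.1" --pt "0 2 0" --pt "0 2 0" --pt "0 2 0" --pt "0 1 0" --pt "0 0.5 0" --pt "0 0 0" --yaw '[-0.2,0,0,0,0,0,0,0]' --grip '[0.4,0.4,0.4,0.4,0.4,0.4,0.4,0.4]'

```text
time: 3.8
tool_pos: [0.4169, 0.0388, 0.1748]
tool_rot: [0.479, -0.479, 0.52, -0.52]
contact_force: [-0.3, 0.5, -0.3]
gripper_width: 0.302
```

```bash
sed -i 's/0.549,0.026\]/0.5505,0.028]/' h.py; python3 -c "
from h import *
need(*d2w(-.135,0),0.139,-4.6)
print(readout.state()['gripper_width'])
f=grab('wrist','pics/w2.png');g=grab('scene');crop(g,190,100,350,240,5,'pics/s2.png')
print(proj(f,[[*d2w(-.135,y),.137] for y in(-.055,0,.055)]))
"
```

```text
at [0.4169 0.0388 0.1748] zang -4.71 slide cm [ 0.01  3.58 -0.09] yaw -0.11341825347869872
0.30166998485814367
[[255.46011054 302.52801878]
 [255.21737557 226.41439122]
 [254.93461345 135.84604283]]
```

View pics/w2.png

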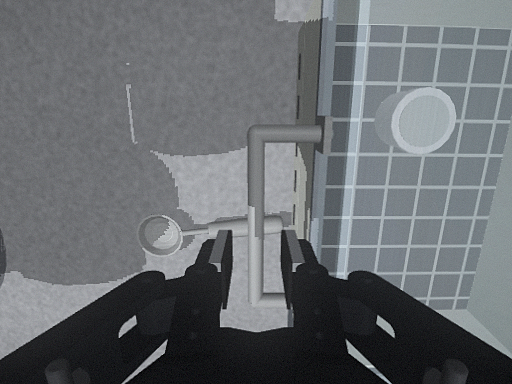

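View pics/s2.png

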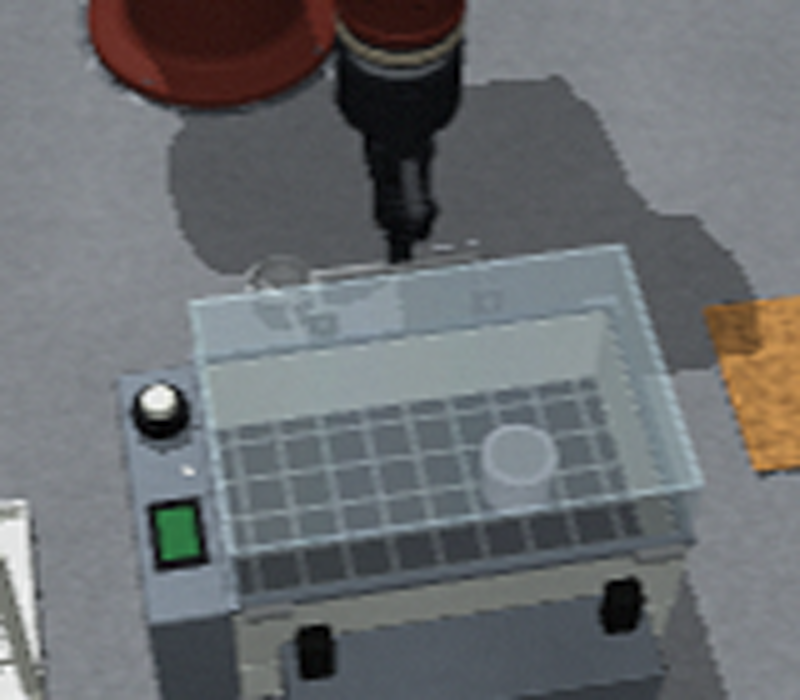

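>>> play_rows --pt "0 1 0" --pt "0 1 0" --pt "0 0.6 0" --pt "0 0.4 0" --pt "0 0.2 0" --pt "0 0 0" --yaw '[0,0,0,0,0,0]' --grip '[0.4,0.4,0.4,0.4,0.4,0.4]'

```text
time: 4.5
tool_pos: [0.417, 0.0387, 0.1447]
tool_rot: [0.479, -0.479, 0.52, -0.52]
contact_force: [-8.1, 0.9, 9.8]
gripper_width: 0.297
```

```bash
python3 -c "
from h import *
need(*d2w(-.135,0),0.139,-4.6)
f=grab('wrist','pics/w3.png')
"
```

```text
at [0.417  0.0387 0.1447] zang -4.7 slide cm [-0.01  0.57 -0.11] yaw -0.10276873897679195
```

View pics/w3.png

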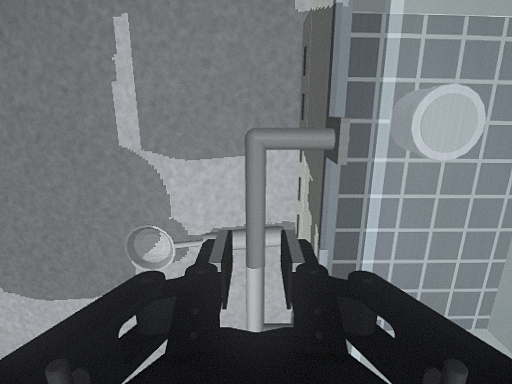

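>>> play_rows --pt "0 -0.4 0" --pt "0 0 0" --pt "0 0 0" --pt "0 0.4 0" --pt "0 0.2 0" --pt "0 0 0" --yaw '[0,0,0,0,0,0]' --grip '[0.65,0.65,0.65,0.65,0.65,0.65]'

```text
time: 5.15
tool_pos: [0.4163, 0.0389, 0.1406]
tool_rot: [0.478, -0.48, 0.521, -0.519]
contact_force: [-5.0, 0.3, 1.7]
gripper_width: 0.173
```

>>> play_rows --pt "0 0.1 -0.1" --pt "0 0 0" --pt "0 0 0" --pt "0 0 0" --yaw '[0,0,0,0]' --grip '[1,1,1,1]'

```text
time: 5.55
tool_pos: [0.4163, 0.0388, 0.1406]
tool_rot: [-0.479, 0.479, -0.52, 0.52]
contact_force: [-1.0, -0.3, 4.4]
gripper_width: 0.087
```

```bash
python3 -c "
from h import *
need(*d2w(-.135,0),0.139,-4.6)
f=grab('wrist','pics/w4.png');print(readout.state()['gripper_width'])
# arc: handle offset from shut
import numpy as np
r=np.array([-.233,.020])
prev=r
for th in np.arange(0,1.66,.11):
    c,s=np.cos(th),np.sin(th); v=np.array([r[0]*c+r[1]*s,-r[0]*s+r[1]*c]); print(round(th,2),((v-r)*100).round(2),((v-prev)*100).round(2)); prev=v
"
```

```text
at [0.4163 0.0388 0.1406] zang -4.71 slide cm [ 0.    0.16 -0.04] yaw -0.11114184661707327
0.08432854287911719
0.0 [0. 0.] [0. 0.]
0.11 [0.36 2.55] [0.36 2.55]
0.22 [1.   5.04] [0.64 2.49]
0.33 [1.91 7.44] [0.91 2.41]
0.44 [3.07 9.73] [1.17 2.29]
0.55 [ 4.48 11.88] [1.41 2.15]
0.66 [ 6.12 13.87] [1.64 1.98]
0.77 [ 7.96 15.66] [1.85 1.79]
0.88 [10.   17.23] [2.03 1.58]
0.99 [12.19 18.58] [2.19 1.34]
1.1 [14.51 19.67] [2.33 1.1 ]
1.21 [16.95 20.51] [2.43 0.83]
1.32 [19.45 21.07] [2.51 0.56]
1.43 [22.01 21.35] [2.56 0.28]
1.54 [24.58 21.35] [2.57 0.  ]
1.65 [27.14 21.07] [ 2.56 -0.28]
```

View pics/w4.png

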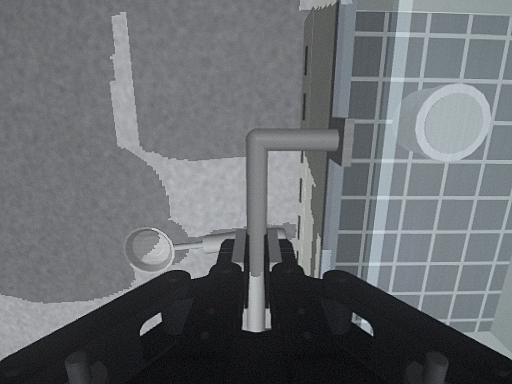

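>>> play_rows --pt "0 -0.1 0" --pt "0 -0.2 0" --pt "0 -0.3 0" --pt "0 -0.4 0.05" --pt "0 -0.5 0.1" --pt "0 -0.5 0.1" --pt "0 -0.55 0.11" --yaw '[0,0,0,0,0,0,0]' --grip '[1,1,1,1,1,1,1]'

```text
time: 6.3
tool_pos: [0.4195, 0.0385, 0.165]
tool_rot: [0.479, -0.479, 0.52, -0.52]
contact_force: [5.8, -0.1, -5.5]
gripper_width: 0.086
```

```bash
python3 -c "
from h import *
need(*d2w(-.135,0),0.139,-4.6)
f=grab('wrist','pics/w5.png');print(readout.state()['gripper_width'],readout.state()['contact_force'])
g=grab('scene');crop(g,190,100,350,240,5,'pics/s5.png')
"
```

```text
at [0.4195 0.0385 0.165 ] zang -4.71 slide cm [ 0.    2.6  -0.36] yaw -0.11192398752791632
0.08072582123495872 [ 2.28387683  0.90688576 -3.2653329 ]
```

View pics/s5.png

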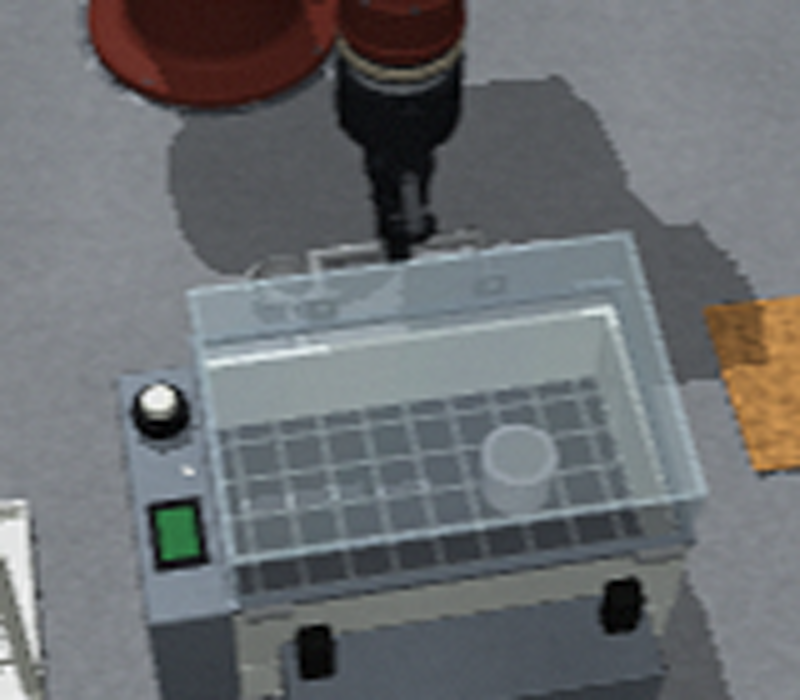

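>>> play_rows --pt "0 -0.63 0.14" --pt "0 -0.62 0.15" --pt "0 -0.62 0.17" --pt "0 -0.62 0.18" --pt "0 -0.61 0.2" --pt "0 -0.6 0.22" --pt "0 -0.6 0.24" --pt "0 -0.6 0.25" --pt "0 -0.58 0.27" --pt "0 -0.58 0.28" --pt "0 -0.57 0.3" --pt "0 -0.56 0.32" --yaw '[0,0,0,0,0,0,0,0,0,0,0,0]' --grip '[1,1,1,1,1,1,1,1,1,1,1,1]'

```text
time: 7.6
tool_pos: [0.4461, 0.0363, 0.2382]
tool_rot: [0.478, -0.48, 0.521, -0.519]
contact_force: [-7.2, 1.2, 0.6]
gripper_width: 0.085
```

>>> play_rows --pt "0 -0.55 0.33" --pt "0 -0.54 0.34" --pt "0 -0.53 0.36" --pt "0 -0.53 0.38" --pt "0 -0.51 0.39" --pt "0 -0.5 0.4" --pt "0 -0.49 0.42" --pt "0 -0.48 0.43" --pt "0 -0.46 0.44" --pt "0 -0.45 0.46" --pt "0 -0.44 0.47" --pt "0 -0.44 0.48" --yaw '[0,0,0,0,0,0,0,0,0,0,0,0]' --grip '[1,1,1,1,1,1,1,1,1,1,1,1]'

```text
time: 8.8
tool_pos: [0.495, 0.0321, 0.2997]
tool_rot: [0.478, -0.48, 0.52, -0.52]
contact_force: [-11.8, 0.9, 8.4]
gripper_width: 0.084
```

```bash
python3 -c "
from h import *
f=grab('wrist','pics/w6.png')
g=grab('scene');crop(g,190,70,350,220,5,'pics/s6.png')
"
```

```text
(no output)
```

View pics/s6.png

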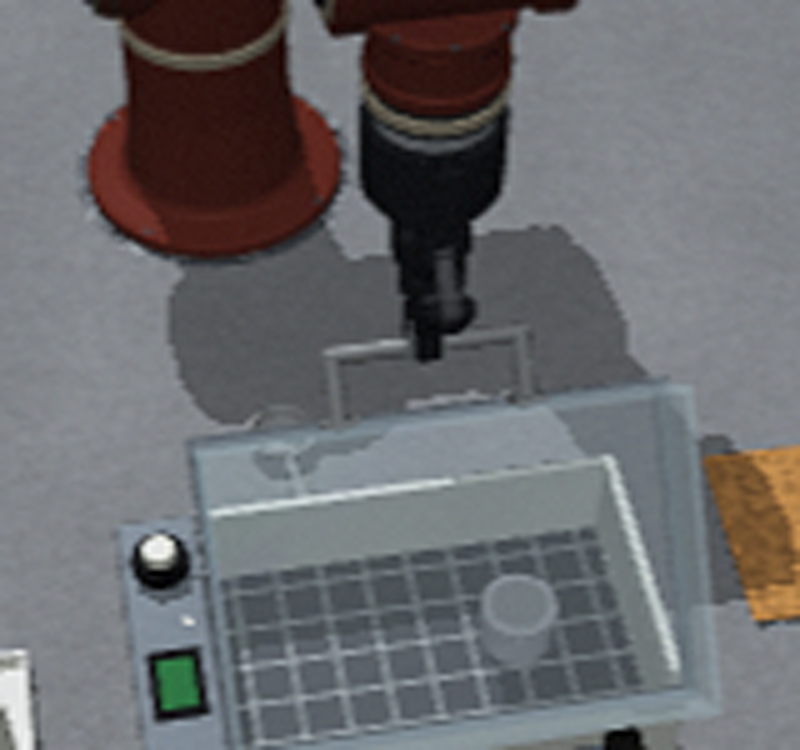

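View pics/w6.png

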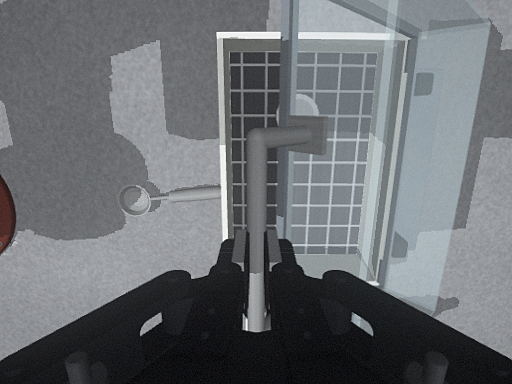

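>>> play_rows --pt "0 -0.5 0.42" --pt "0 -0.5 0.44" --pt "0 -0.44 0.49" --pt "0 -0.38 0.52" --pt "0 -0.35 0.53" --pt "0 -0.34 0.54" --pt "0 -0.33 0.55" --pt "0 -0.32 0.56" --pt "0 -0.3 0.57" --pt "0 -0.28 0.58" --pt "0 -0.27 0.59" --pt "0 -0.25 0.59" --yaw '[0,0,0,0,0,0,0,0,0,0,0,0]' --grip '[1,1,1,1,1,1,1,1,1,1,1,1]'

```text
time: 10.1
tool_pos: [0.5601, 0.0265, 0.3418]
tool_rot: [-0.479, 0.479, -0.519, 0.521]
contact_force: [-4.6, -3.0, 6.4]
gripper_width: 0.082
```

>>> play_rows --pt "0 -0.29 0.6" --pt "0 -0.28 0.6" --pt "0 -0.27 0.61" --pt "0 -0.26 0.61" --pt "0 -0.17 0.62" --pt "0 -0.15 0.63" --pt "0 -0.13 0.63" --pt "0 -0.11 0.63" --pt "0 -0.1 0.64" --pt "0 -0.08 0.64" --pt "0 -0.06 0.64" --pt "0 -0.04 0.64" --yaw '[0,0,0,0,0,0,0,0,0,0,0,0]' --grip '[1,1,1,1,1,1,1,1,1,1,1,1]'

```text
time: 11.3
tool_pos: [0.6352, 0.02, 0.3606]
tool_rot: [-0.479, 0.478, -0.519, 0.522]
contact_force: [-1.3, -5.1, 5.3]
gripper_width: 0.079
```

```bash
python3 -c "
from h import *
f=grab('wrist','pics/w7.png')
g=grab('scene');crop(g,190,50,350,200,5,'pics/s7.png');print(readout.state()['contact_force'])
"
```

```text
[-0.04846081 -5.00657047  6.94157265]
```

View pics/s7.png

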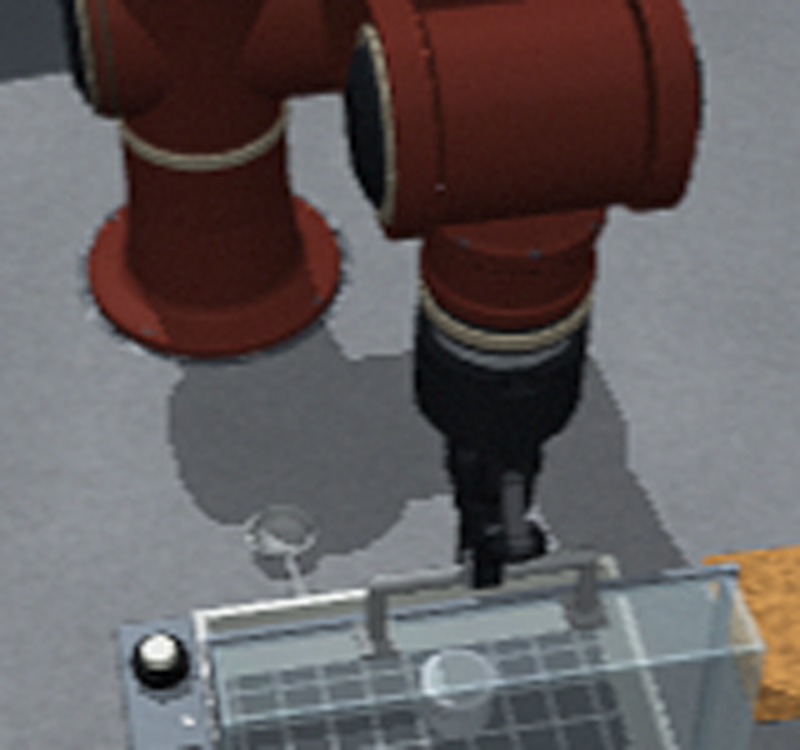

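View pics/w7.png

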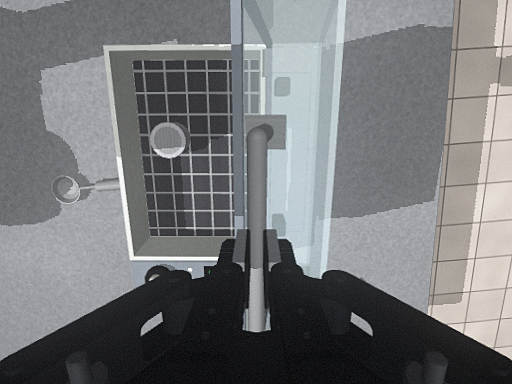

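>>> play_rows --pt "0.1 -0.05 0.55" --pt "0 -0.02 0.5" --pt "0 0 0.45" --pt "0 0 0.45" --pt "0 0 0.4" --pt "0 0 0.35" --pt "0 0 0.35" --pt "0 0 0.3" --pt "0 0.02 0.3" --pt "0 0.04 0.3" --pt "0 0.04 0.25" --pt "0 0.04 0.2" --yaw '[0,0,0,0,0,0,0,0,0,0,0,0]' --grip '[1,1,1,1,1,1,1,1,1,1,1,1]'

```text
time: 12.6
tool_pos: [0.6791, 0.0163, 0.3598]
tool_rot: [-0.48, 0.478, -0.519, 0.521]
contact_force: [1.1, -2.6, 7.0]
gripper_width: 0.074
```

>>> play_rows --pt "0 0.03 0.15" --pt "0 0.03 0.15" --pt "0 0.03 0.15" --pt "0 0.03 0.15" --pt "0 0 0" --yaw '[0,0,0,0,0]' --grip '[1,1,1,1,1]'

```text
time: 13.1
tool_pos: [0.6855, 0.0155, 0.359]
tool_rot: [-0.48, 0.477, -0.519, 0.522]
contact_force: [2.7, -2.6, 6.7]
gripper_width: 0.073
```

```bash
python3 -c "
from h import *
f=grab('wrist','pics/w8.png')
g=grab('scene');crop(g,190,50,350,200,5,'pics/s8.png');print(readout.state()['contact_force'])
"
```

```text
[ 1.44386242 -1.89874766  7.00839623]
```

View pics/w8.png

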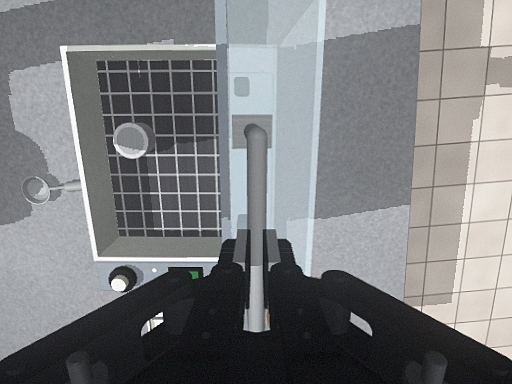

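Not yet clearly on the stop; continue in tiny steps until the force rises.

>>> play_rows --pt "0 0.02 0.15" --pt "0 0.02 0.15" --pt "0 0.02 0.1" --pt "0 0 0" --yaw '[0,0,0,0]' --grip '[1,1,1,1]'

```text
time: 13.6
tool_pos: [0.6868, 0.0154, 0.3588]
tool_rot: [0.479, -0.479, 0.521, -0.52]
contact_force: [-8.4, -1.4, 10.5]
gripper_width: 0.079
```

>>> play_rows --pt "0 0 -0.1" --pt "0 0 -0.1" --pt "0 0 0" --pt "0 0 0" --pt "0 -1 0" --pt "0 -2 0" --pt "0 -3 0" --pt "0 -2 0" --pt "0 0 0" --yaw '[0,0,0,0,0,0,0,0,0]' --grip '[1,0.6,0.4,0.4,0.4,0.4,0.4,0.4,0.4]'

```text
time: 14.5
tool_pos: [0.6866, 0.0157, 0.4415]
tool_rot: [-0.481, 0.477, -0.518, 0.522]
contact_force: [0.3, 0.7, -0.2]
gripper_width: 0.301
```

```bash
python3 -c "
from h import *
f=grab('wrist','pics/w9.png')
g=grab('scene','pics/s9.png');t=grab('top','pics/t9.png');print(readout.state()['contact_force'])
"
```

```text
[ 0.15569412  0.3987477  -0.68962798]
```

View pics/s9.png

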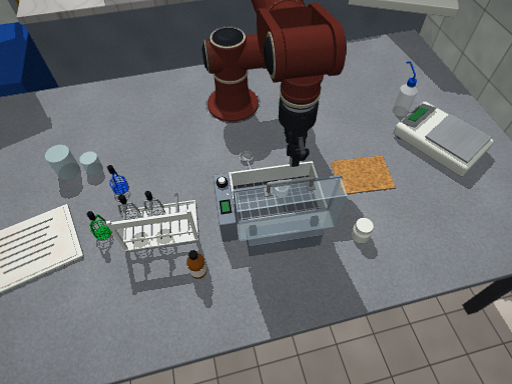

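View pics/w9.png

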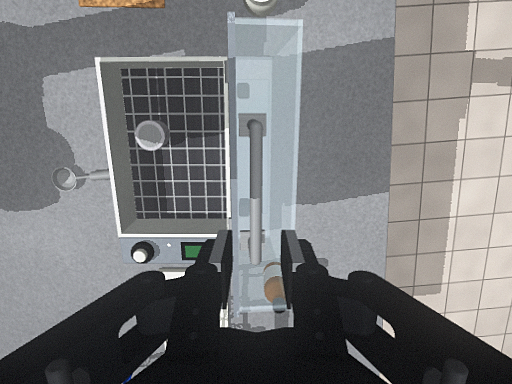

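```bash
python3 -c "
from h import *
f=grab('wrist')
crop(f,80,40,250,270,3,'pics/w9c.png')
print(onz(f,[(150,134)],.083), [ (w2d(p),p) for p in onz(f,[(98,58),(119,237)],.115)])
t=grab('top'); crop(t,180,130,300,240,6,'pics/t9c.png')
print(proj(t,[[.5445,.089,.083]]))
need(*d2w(-.01,.062),.26,-4.6)
"
```

```text
[[0.51531781 0.05994287 0.083     ]] [(array([-0.09126916,  0.13963037]), array([0.47072303, 0.17450029, 0.115     ])), (array([-0.0960776 , -0.13831539]), array([ 0.44363913, -0.10216453,  0.115     ]))]
[[217.26586873 193.58595181]]
at [0.6853 0.0157 0.4339] zang -4.71 slide cm [ -6.32  17.44 -14.49] yaw -0.10633470701010594
```

View pics/w9c.png

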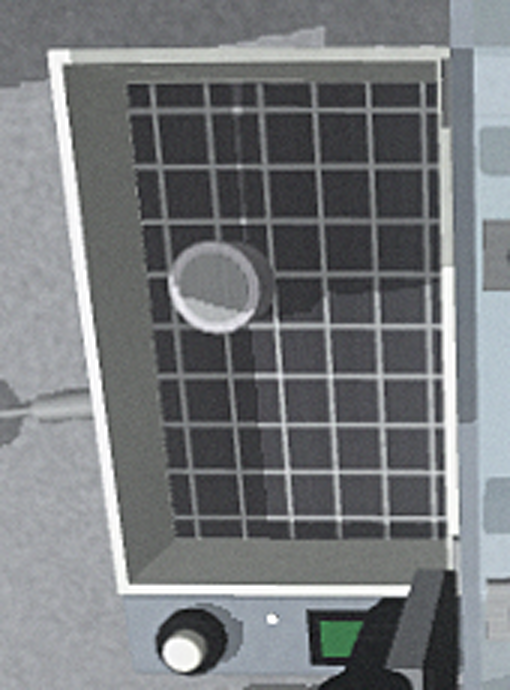

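View pics/t9c.png

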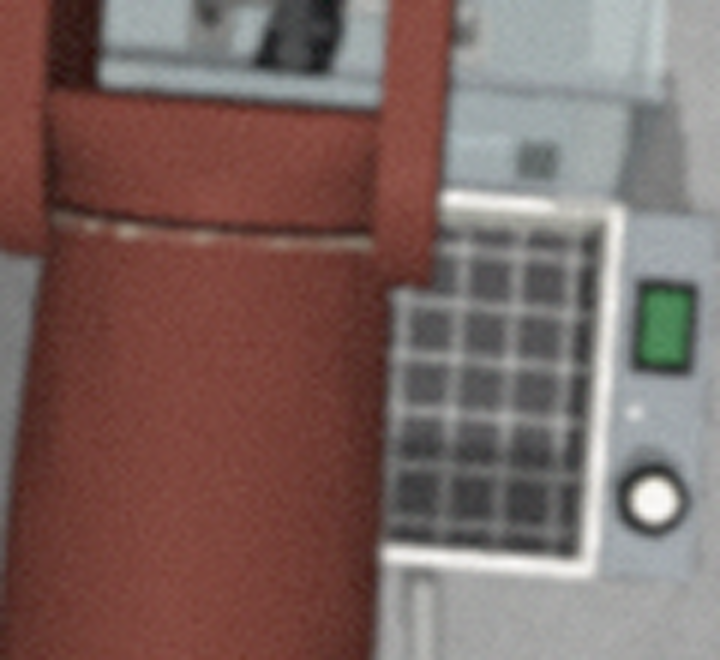

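```bash
python3 -c "
from h import *
for i in range(3): print(readout.state()['tool_pos'],readout.state()['time'])"
```

```text
[0.68533444 0.01565517 0.43392728] 14.75
[0.68533444 0.01565517 0.43392728] 14.75
[0.68533444 0.01565517 0.43392728] 14.75
```

>>> play_rows --pt "0 0 -1" --pt "-1 0 -3" --pt "-1 0 -4" --pt "-1.5 1 -4" --pt "-1 3 -3" --pt "-0.5 4 -1.2" --pt "0 4 0" --pt "0 4 0" --pt "0 3 0" --pt "0 0 0" --pt "0 0 0" --yaw '[0,0,0,0,0,0,0,0,0,0,0]' --grip '[-1,-1,-1,-1,-1,-1,-1,-1,-1,-1,-1]'

```text
time: 15.85
tool_pos: [0.5277, 0.0787, 0.2464]
tool_rot: [0.479, -0.479, 0.52, -0.52]
contact_force: [0.4, 0.4, 0.3]
gripper_width: 1.001
```

```bash
python3 -c "
from h import *
f=grab('wrist','pics/w10.png')
need(.515,.060,.070,-4.6)
print(proj(f,[[.515,.06,.083]]))
"
```

```text
at [0.5287 0.0788 0.2481] zang -4.7 slide cm [ 1.99 17.81 -1.25] yaw -0.10394645578925577
[[245.98555028 197.36128405]]
```

View pics/w10.png

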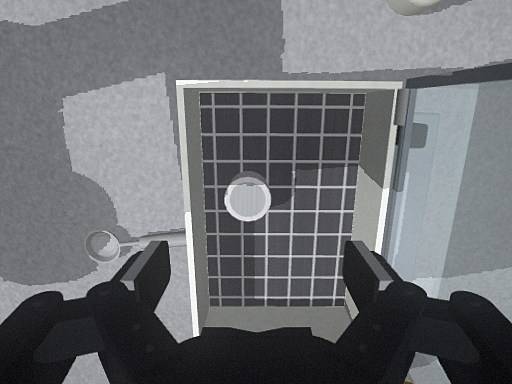

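>>> play_rows --pt "1 0 -0.6" --pt "1 0 -0.6" --pt "0 0 0" --pt "0 0 0" --pt "0 1 0" --pt "0 1 0" --pt "0 1 0" --pt "0 1 0" --pt "0 1 0" --pt "0 1 0" --pt "0 1 0" --yaw '[-8,-8,-8,-8,-8,-8,-8,-8,-8.5,-8.5,-8.5]' --grip '[-1,-1,-1,-1,-1,-1,-1,-1,-1,-1,-1]'

```text
time: 17.0
tool_pos: [0.518, 0.0588, 0.1794]
tool_rot: [0.706, -0.706, 0.028, -0.032]
contact_force: [0.3, 0.1, 1.3]
gripper_width: 1.001
```

>>> play_rows --pt "0 0 0" --yaw '[-0.6]' --grip '[-1]'

```text
time: 17.1
tool_pos: [0.5167, 0.0589, 0.1777]
tool_rot: [0.707, -0.707, 0.028, -0.029]
contact_force: [-0.5, 0.1, -0.4]
gripper_width: 1.003
```

```bash
python3 -c "
from h import *
f=grab('wrist','pics/w11.png')
need(.516,.0595,.072,85.4)
print(proj(f,[[.516,.0595,.083]]),readout.state()['joint_pos'])
"
```

```text
at [0.5171 0.0589 0.1783] zang 85.28 slide cm [-0.14 10.63  0.05] yaw -0.11868765010599702
[[257.12285944 198.37589924]] [-2.96806290e-02 -1.53573509e-01  1.92021216e+00  2.55101538e-05
  1.37235230e+00 -1.51812511e+00]
```

View pics/w11.png

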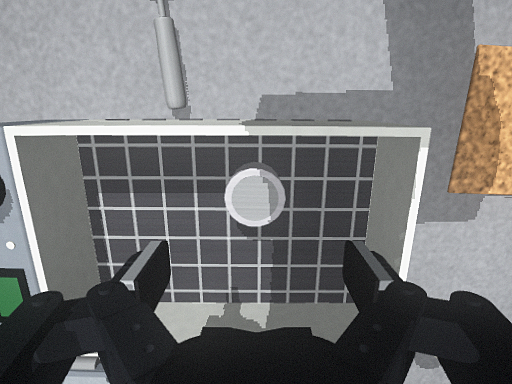

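>>> play_rows --pt "-0.1 2 0.1" --pt "0 3 0" --pt "0 3 0" --pt "0 1.5 0" --pt "0 0.9 0" --pt "0 0.4 0" --pt "0 0 0" --pt "0 0 0" --pt "0 0 0" --pt "0 0 0" --pt "0 0 0" --yaw '[0,0,0,0,0,0,0,0,0,0,0]' --grip '[-1,-1,-1,-0.6,-0.4,-0.4,-0.4,0.2,1,1,1]'

```text
time: 18.25
tool_pos: [0.5167, 0.06, 0.0704]
tool_rot: [0.707, -0.707, 0.027, -0.03]
contact_force: [-0.4, 1.0, 6.0]
gripper_width: 0.563
```

```bash
python3 -c "
from h import *
f=grab('wrist','pics/w12.png')
print(readout.state()['gripper_width'],readout.state()['contact_force'],toolpose()[1])
need(.487,.373,.2,85.4)
"
```

```text
0.5649115279887855 [-0.16177592  0.6240465   6.76674432] [0.51668855 0.05996177 0.07030422]
at [0.5167 0.06   0.0703] zang 85.39 slide cm [ -5.43 -12.98  30.97] yaw -0.014412238982060899
```

View pics/w12.png

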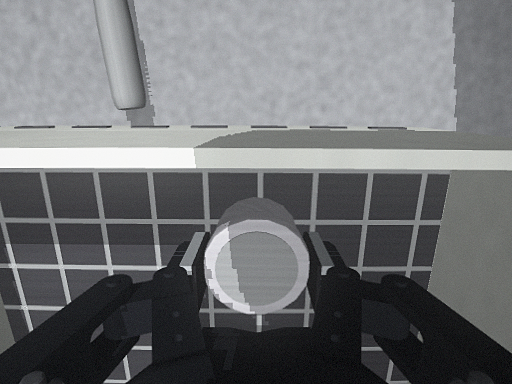

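>>> play_rows --pt "0 -0.5 0" --pt "0 -1.5 0" --pt "0 -3 0" --pt "0 -4 0" --pt "0 -2 1" --pt "0 -1 3" --pt "-0.5 0 4.5" --pt "-1 0 5" --pt "-1 0 5" --pt "-1 0 5" --pt "-1 0 4" --pt "-0.5 0 2" --yaw '[0,0,0,0,0,0,0,0,0,0,0,0]' --grip '[1,1,1,1,1,1,1,1,1,1,1,1]'

```text
time: 19.5
tool_pos: [0.488, 0.3582, 0.1891]
tool_rot: [0.707, -0.706, 0.027, -0.027]
contact_force: [0.5, -0.4, -0.7]
gripper_width: 0.563
```

```bash
python3 -c "
from h import *
f=grab('wrist','pics/w13.png')
print(readout.state()['gripper_width'],readout.state()['contact_force'])
need(.487,.373,.031,85.4)
print(proj(f,[[.487,.373,.005]]))
"
```

```text
0.5567623923570014 [-1.50506848  0.68404239 -1.12653661]
at [0.4876 0.3597 0.1891] zang 85.63 slide cm [-0.15 15.81  1.28] yaw 0.23202506444970084
[[269.68164136 173.19400352]]
```

View pics/w13.png

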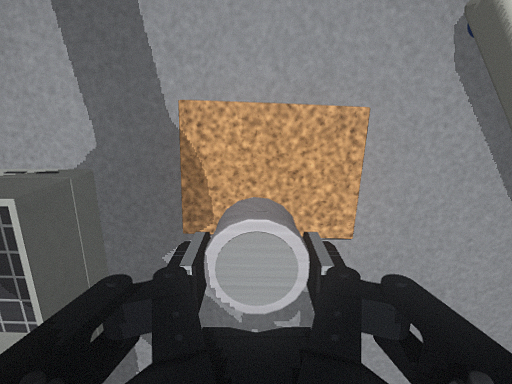

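>>> play_rows --pt "0 2 0.6" --pt "0 4 0.6" --pt "0 4 0" --pt "0 3 0" --pt "0 1.2 0" --pt "0 0.6 0" --pt "0 0.4 0" --pt "0 0.3 0" --pt "0 0.2 0" --pt "0 0 0" --yaw '[0,0,0,0,0,0,0,0,0,0]' --grip '[1,1,1,1,1,1,1,1,1,1]'

```text
time: 20.55
tool_pos: [0.4908, 0.3674, 0.0323]
tool_rot: [0.707, -0.706, 0.028, -0.029]
contact_force: [0.4, 0.4, -0.6]
gripper_width: 0.561
```

>>> play_rows --pt "0 0.1 0" --pt "0 0.1 0" --pt "0 0 0" --yaw '[0,0,0]' --grip '[1,1,1]'

```text
time: 20.85
tool_pos: [0.4907, 0.3673, 0.0304]
tool_rot: [0.707, -0.706, 0.028, -0.029]
contact_force: [-2.1, -1.3, 4.3]
gripper_width: 0.561
```

Contact felt (4 N). Release and retreat.

>>> play_rows --pt "0 0 0" --pt "0 0 0" --pt "0 0 0" --pt "0 0 0" --pt "0 -1 0" --pt "0 -3 0" --pt "0 -5 0" --pt "0 -5 0" --pt "0 -5 0" --pt "0 -2 0" --pt "0 0 0" --yaw '[0,0,0,0,0,0,0,0,0,0,0]' --grip '[-0.3,-0.4,-0.5,-0.5,-0.5,-0.5,-0.5,-0.3,0,0,0]'

```text
time: 21.95
tool_pos: [0.4925, 0.3684, 0.2462]
tool_rot: [0.709, -0.705, 0.025, -0.032]
contact_force: [0.9, -0.2, 0.1]
gripper_width: 0.498
```

```bash
python3 -c "
from h import *
f=grab('wrist','pics/w14.png')
s=grab('scene');crop(s,80,130,420,260,2,'pics/s14.png')
need(.44,-.35,.26,-4.6)
"
```

```text
at [0.4902 0.367  0.2396] zang 85.39 slide cm [  0.76  -2.06 -71.87] yaw 89.99204773525732
```

View pics/w14.png

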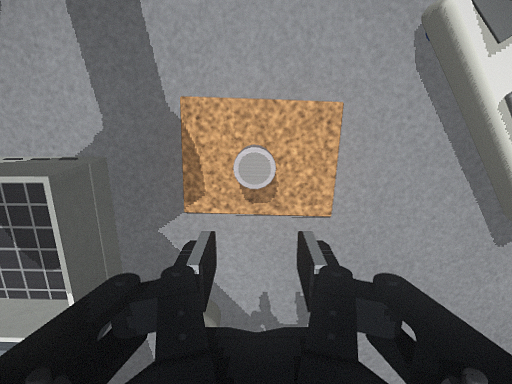

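View pics/s14.png

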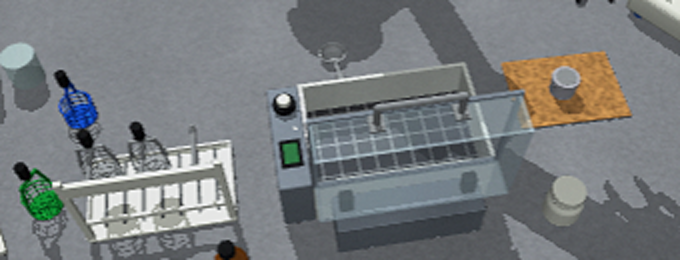

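>>> play_rows --pt "0 -1 -2" --pt "0 -1 -4" --pt "0 0 -5" --pt "0 0 -5" --pt "0 0 -5" --pt "0 0 -5" --pt "0 0 -5" --pt "0 0 -5" --pt "0 0 -5" --pt "0 0 -5" --pt "0 0 -4" --pt "0 0 -3" --yaw '[0,0,0,0,0,0,0,0,0,0,0,0]' --grip '[0,0,0,0,0,0,0,0,0,0,0,0]'

```text
time: 23.25
tool_pos: [0.446, -0.163, 0.2564]
tool_rot: [0.707, -0.706, 0.031, -0.028]
contact_force: [-0.1, 0.8, 0.0]
gripper_width: 0.499
```

>>> play_rows --pt "0 0 -3" --pt "0 0 -2" --pt "0 0 0" --pt "0 0 0" --pt "0 0 0" --pt "0 0 0" --pt "0 0 0" --pt "0 0 0" --pt "0 0 0" --pt "0 0 0" --pt "0 0 0" --pt "0 0 0" --yaw '[0,5.1,8.5,8.5,8.5,8.5,8.5,8.5,8.5,8.5,8.5,8.5]' --grip '[0,0,0,0,0,0,0,0,0,0,0,0]'

```text
time: 24.45
tool_pos: [0.4426, -0.2103, 0.2562]
tool_rot: [0.477, -0.478, 0.523, -0.52]
contact_force: [-0.4, -0.7, -0.9]
gripper_width: 0.502
```

```bash
python3 -c "
from h import *
f=grab('wrist','pics/w15.png')
need(.513,-.3565,.26,-4.6)
print(proj(f,[[.513,-.3565,.188],[.507,-.4317,.188]]))
"
```

```text
at [ 0.4426 -0.2103  0.2562] zang -5.27 slide cm [13.91 -0.45  8.35] yaw -0.6676589577642034
[[353.85194885 363.94812834]
 [346.13590185 426.62690387]]
```

View pics/w15.png

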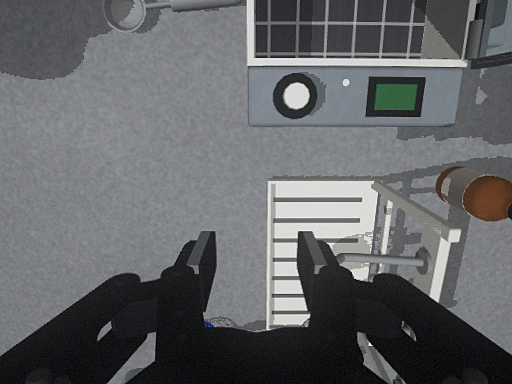

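>>> play_rows --pt "3 -0.7 0" --pt "5 -0.7 1" --pt "5 0 1" --pt "5 0 1" --pt "4 0 1" --pt "3 0 1" --pt "0 0 0" --pt "0 0 0" --yaw '[-0.6,0,0,0,0,0,0,0]' --grip '[0,0,0,0,0,0,0,0]'

```text
time: 25.3
tool_pos: [0.4743, -0.4601, 0.2703]
tool_rot: [0.482, -0.482, 0.519, -0.516]
contact_force: [0.2, 0.4, 0.6]
gripper_width: 0.497
```

```bash
python3 -c "
from h import *
f=grab('wrist','pics/w16.png')
need(.513,-.3565,.26,-4.6)
print(proj(f,[[.513,-.3565,.188],[.507,-.4317,.188]]))
"
```

```text
at [ 0.4745 -0.4595  0.2711] zang -4.03 slide cm [-10.55   1.13   3.12] yaw 0.5677178680521706
[[303.87688197  52.88112055]
 [298.73336221 164.29468106]]
```

View pics/w16.png

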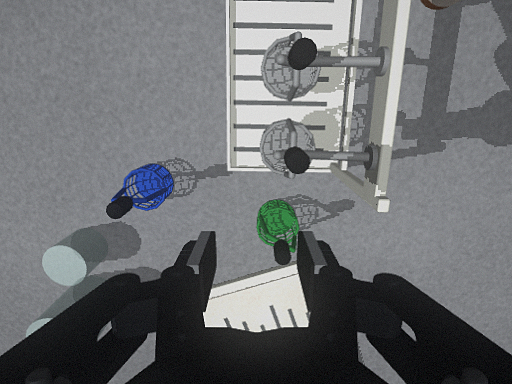

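>>> play_rows --pt "-1.6 1 1.5" --pt "-1.6 2 1.4" --pt "0 3 0" --pt "0 1 0" --pt "0 0 0" --pt "0 0 0" --yaw '[0.3,0,0,0,0,0]' --grip '[0,0,0,0,0,0]'

```text
time: 25.95
tool_pos: [0.5063, -0.4307, 0.2042]
tool_rot: [-0.481, 0.481, -0.518, 0.519]
contact_force: [0.2, 0.1, 0.1]
gripper_width: 0.503
```

```bash
python3 -c "
from h import *
f=grab('wrist','pics/w17.png')
need(.506,-.430,.169,-4.4)
print(proj(f,[[.506,-.430,.188]]))
"
```

```text
at [ 0.5066 -0.4313  0.2051] zang -4.4 slide cm [-0.13  3.61 -0.07] yaw -0.0011661226851344964
[[256.05243214 240.33791541]]
```

View pics/w17.png

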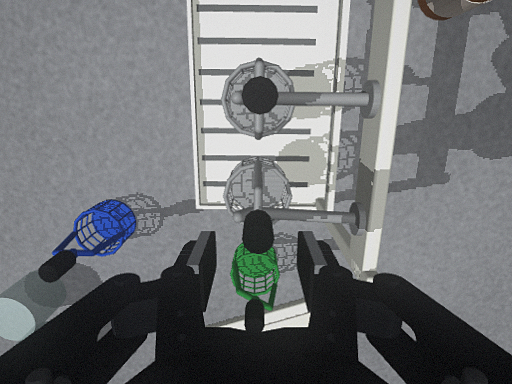

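>>> play_rows --pt "-0.1 1.5 0" --pt "0 1.2 0" --pt "0 0.6 0" --pt "0 0.3 0" --pt "0 0 0" --pt "0 0 0" --pt "0 0 0" --pt "0 0 0" --pt "0 0 0" --yaw '[0,0,0,0,0,0,0,0,0]' --grip '[0.1,0.1,0.1,0.1,0.1,0.6,1,1,1]'

```text
time: 26.9
tool_pos: [0.5067, -0.4301, 0.1679]
tool_rot: [-0.48, 0.48, -0.518, 0.519]
contact_force: [-0.4, -0.0, 1.4]
gripper_width: 0.195
```

```bash
python3 -c "
from h import *
f=grab('wrist','pics/w18.png')
print(readout.state()['contact_force']);need(.506,-.430,.169,-4.4)
"
```

```text
[-0.02326931 -1.14822234  1.51600174]
at [ 0.5067 -0.4301  0.1679] zang -4.4 slide cm [-0.   -0.11 -0.07] yaw -0.004951713095266541
```

View pics/w18.png

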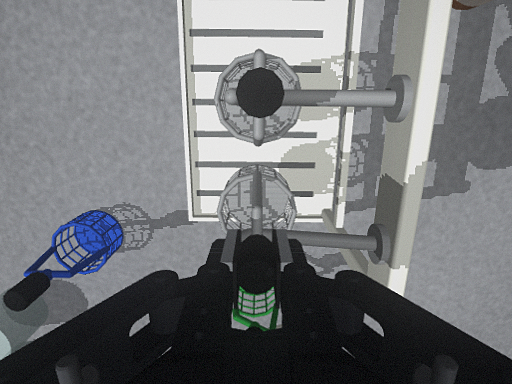

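>>> play_rows --pt "0 -0.3 0" --pt "0 -0.5 0" --pt "0 -0.7 0" --pt "0 -0.5 0" --pt "0 0 -0.7" --pt "0 0 -1.3" --pt "0 0 -1.5" --pt "0 0 -1.5" --pt "0 0 -1" --pt "0 0 0" --yaw '[0,0,0,0,0,0,0,0,0,0]' --grip '[1,1,1,1,1,1,1,1,1,1]'

```text
time: 27.95
tool_pos: [0.4448, -0.4251, 0.1871]
tool_rot: [0.48, -0.48, 0.519, -0.519]
contact_force: [0.4, -0.5, -1.9]
gripper_width: 0.189
```

```bash
python3 -c "
from h import *
f=grab('wrist','pics/w19.png')
s=grab('scene');crop(s,80,130,230,260,5,'pics/s19.png')
print(readout.state()['contact_force']);need(*d2w(0,-.06),.25,-4.6)
"
```

```text
[ 0.14541286  0.09783135 -0.73210144]
at [ 0.4462 -0.4253  0.1874] zang -4.44 slide cm [-40.    -6.27   6.87] yaw 0.1581637804102769
```

View pics/s19.png

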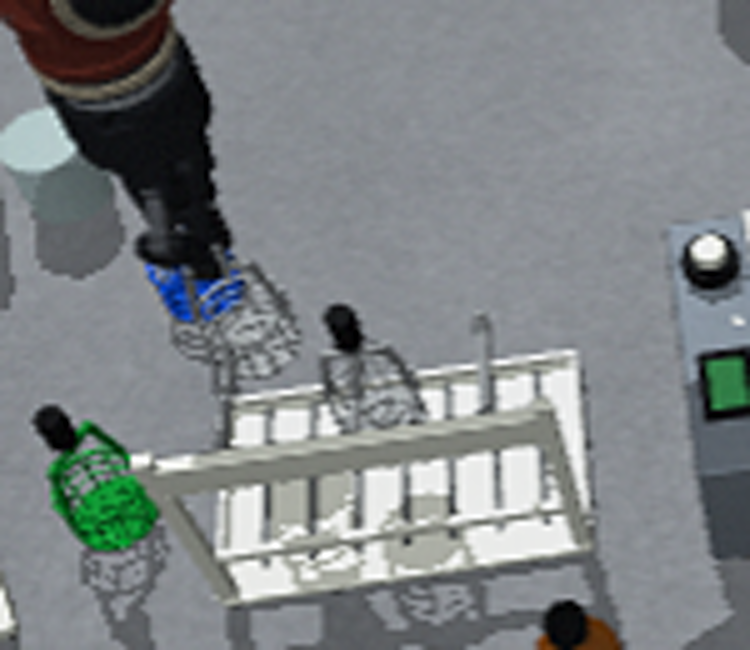

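View pics/w19.png

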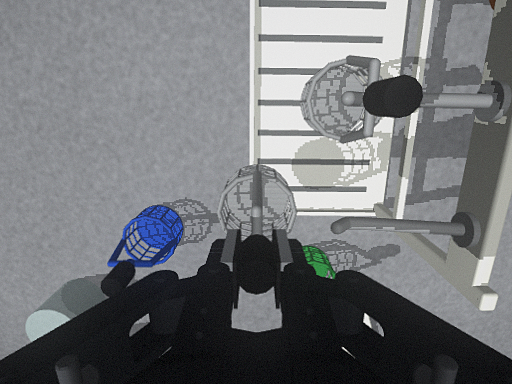

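>>> play_rows --pt "0 -1.5 0" --pt "0 -3 0" --pt "0 -4 0" --pt "-2 -3 0" --pt "-4 -0.5 0" --pt "-5 0 1" --pt "-5 0 1" --pt "-5 0 1" --pt "-5 0 1" --pt "-5 0 1" --pt "-4 0 1" --pt "-3 0 0.8" --yaw '[0,0,0,0,0,0,0,0,0,0,0,0]' --grip '[1,1,1,1,1,1,1,1,1,1,1,1]'

```text
time: 29.25
tool_pos: [0.5431, -0.0534, 0.309]
tool_rot: [-0.482, 0.481, -0.518, 0.519]
contact_force: [0.6, -0.3, -0.2]
gripper_width: 0.191
```

>>> play_rows --pt "-1.5 0 0.2" --pt "-0.5 0 0" --pt "0 2 0" --pt "0 2 0" --pt "0 0 0" --yaw '[0,0,0,0,0]' --grip '[1,1,1,1,1]'

```text
time: 29.75
tool_pos: [0.544, -0.0372, 0.2641]
tool_rot: [0.479, -0.481, 0.521, -0.518]
contact_force: [-0.3, 0.3, -1.7]
gripper_width: 0.191
```

```bash
python3 -c "
from h import *
f=grab('wrist','pics/w20.png')
print(readout.state()['contact_force']);need(*d2w(0,-.06),.150,-4.6)
"
```

```text
[-0.05890538 -0.64237323 -1.27982804]
at [ 0.5448 -0.0374  0.2659] zang -4.48 slide cm [-0.56 11.59  0.09] yaw 0.11552248398130871
```

View pics/w20.png

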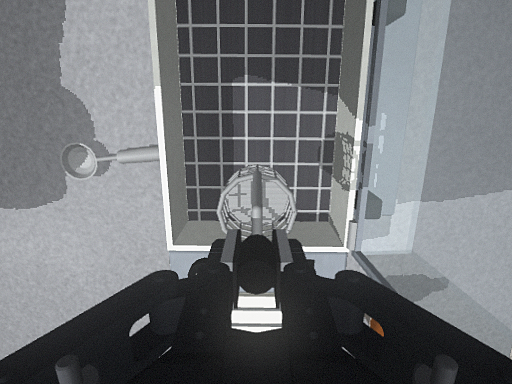

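>>> play_rows --pt "-0.4 2 0.1" --pt "0 3 0" --pt "0 3 0" --pt "0 1.5 0" --pt "0 0.8 0" --pt "0 0.5 0" --pt "0 0.3 0" --pt "0 0.3 0" --pt "0 0 0" --yaw '[0,0,0,0,0,0,0,0,0]' --grip '[1,1,1,1,1,1,1,1,1]'

```text
time: 30.7
tool_pos: [0.5473, -0.0326, 0.1538]
tool_rot: [-0.481, 0.48, -0.519, 0.519]
contact_force: [-0.5, 0.3, -1.8]
gripper_width: 0.192
```

>>> play_rows --pt "0 0.15 0" --pt "0 0.15 0" --pt "0 0.1 0" --pt "0 0.1 0" --pt "0 0 0" --yaw '[0,0,0,0,0]' --grip '[1,1,1,1,1]'

```text
time: 31.2
tool_pos: [0.5471, -0.0326, 0.1483]
tool_rot: [-0.48, 0.48, -0.519, 0.519]
contact_force: [0.3, 0.5, -1.2]
gripper_width: 0.191
```

>>> play_rows --pt "0 0.1 0" --pt "0 0.1 0" --pt "0 0 0" --yaw '[0,0,0]' --grip '[1,1,1]'

```text
time: 31.5
tool_pos: [0.5474, -0.0326, 0.1482]
tool_rot: [-0.481, 0.48, -0.519, 0.519]
contact_force: [-4.0, 0.7, 7.2]
gripper_width: 0.191
```

Floor contact. Release and retreat straight up.

>>> play_rows --pt "0 -0.1 0" --pt "0 0 0" --pt "0 0 0" --pt "0 0 0" --pt "0 -1 0" --pt "0 -3 0" --pt "0 -4 0" --pt "0 -4 0" --pt "0 0 0" --yaw '[0,0,0,0,0,0,0,0,0]' --grip '[1,0.5,0.2,0.1,0.1,0.1,0,0,0]'

```text
time: 32.4
tool_pos: [0.5502, -0.0332, 0.2759]
tool_rot: [-0.483, 0.478, -0.515, 0.523]
contact_force: [0.2, 1.1, 0.6]
gripper_width: 0.499
```

```bash
python3 -c "
from h import *
f=grab('wrist','pics/w21.png')
s=grab('scene');crop(s,190,120,420,260,3,'pics/s21.png')
need(.513,-.3555,.25,-4.4)
"
```

```text
at [ 0.5478 -0.0328  0.2694] zang -4.41 slide cm [32.45  1.95 -1.  ] yaw -0.005447758995316576
```

View pics/w21.png

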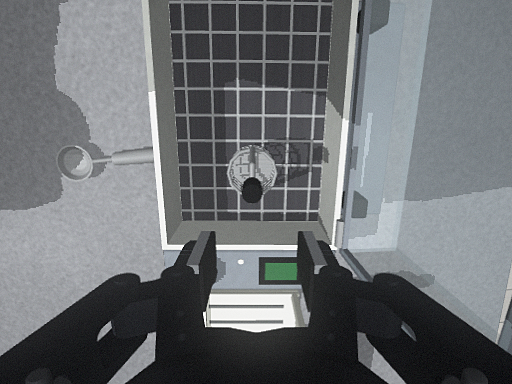

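View pics/s21.png

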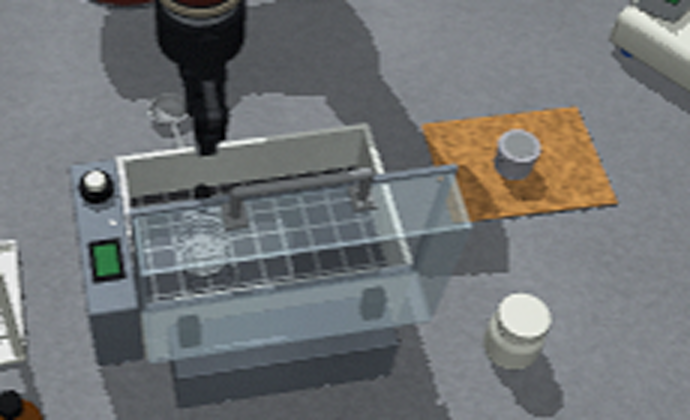

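>>> play_rows --pt "2 0 0" --pt "4 0 0" --pt "5 0 -0.2" --pt "5 0 -0.2" --pt "5 0 -0.2" --pt "5 0 -0.2" --pt "4 0 -0.2" --pt "2.4 0 0" --pt "0 3 0" --pt "0 3 0" --pt "0 0 0" --pt "0 0 0" --yaw '[0,0,0,0,0,0,0,0,0,0,0,0]' --grip '[0,0,0,0,0,0,0,0,0,0,0,0]'

```text
time: 33.7
tool_pos: [0.5114, -0.354, 0.2055]
tool_rot: [0.48, -0.481, 0.52, -0.518]
contact_force: [-0.4, 0.5, 0.3]
gripper_width: 0.496
```

```bash
python3 -c "
from h import *
f=grab('wrist','pics/w22.png')
need(.513,-.3555,.168,-4.4)
print(proj(f,[[.513,-.3555,.188]]))
"
```

```text
at [ 0.5122 -0.3546  0.2075] zang -4.39 slide cm [0.09 3.95 0.09] yaw 0.010067176384168874
[[259.9600225  242.89023499]]
```

View pics/w22.png

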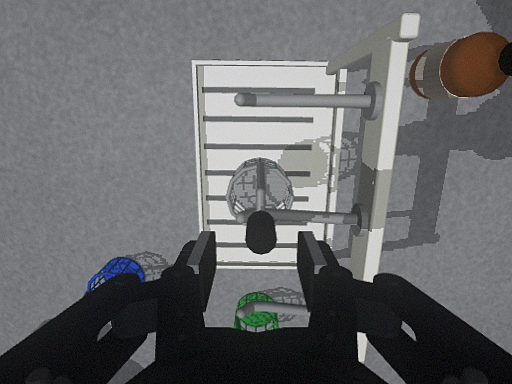

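>>> play_rows --pt "0 1.5 0.1" --pt "0 1.4 0" --pt "0 0.7 0" --pt "0 0.3 0" --pt "0 0 0" --pt "0 0 0" --pt "0 0 0" --pt "0 0 0" --pt "0 0 0" --yaw '[0,0,0,0,0,0,0,0,0]' --grip '[0.1,0.1,0.1,0.1,0.1,0.6,1,1,1]'

```text
time: 34.65
tool_pos: [0.5136, -0.3551, 0.169]
tool_rot: [-0.481, 0.48, -0.518, 0.519]
contact_force: [1.0, 0.2, 0.4]
gripper_width: 0.191
```

>>> play_rows --pt "0 -0.3 0" --pt "0 -0.5 0" --pt "0 -0.7 0" --pt "0 -0.5 0" --pt "0 0 -0.7" --pt "0 0 -1.3" --pt "0 0 -1.5" --pt "0 0 -1.5" --pt "0 0 -1" --pt "0 0 0" --yaw '[0,0,0,0,0,0,0,0,0,0]' --grip '[1,1,1,1,1,1,1,1,1,1]'

```text
time: 35.65
tool_pos: [0.4518, -0.35, 0.1878]
tool_rot: [0.48, -0.48, 0.519, -0.519]
contact_force: [-0.0, 0.6, -2.0]
gripper_width: 0.189
```

```bash
python3 -c "
from h import *
f=grab('wrist','pics/w23.png')
print(readout.state()['contact_force']);need(*d2w(0,.05),.30,-4.6)
"
```

```text
[ 0.16701051 -0.02279812 -3.464561  ]
at [ 0.4526 -0.3501  0.1881] zang -4.46 slide cm [-43.46 -11.19   6.83] yaw 0.14096391496424587
```

View pics/w23.png

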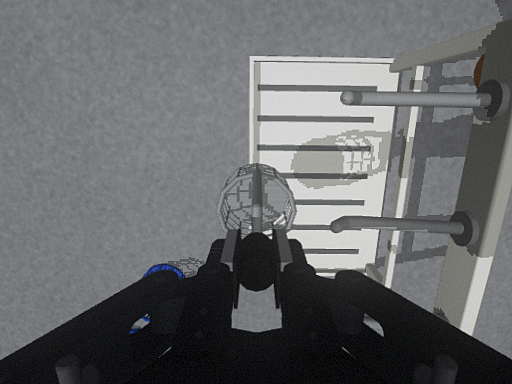

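>>> play_rows --pt "0 -1.5 0" --pt "0 -3 0" --pt "0 -4 0" --pt "-2 -3 0" --pt "-4 -0.5 0" --pt "-5 0 1" --pt "-5 0 1" --pt "-5 0 1" --pt "-5 0 1" --pt "-5 0 1" --pt "-5 0 1" --pt "-4 0 0.8" --yaw '[0,0,0,0,0,0,0,0,0,0,0,0]' --grip '[1,1,1,1,1,1,1,1,1,1,1,1]'

```text
time: 36.9
tool_pos: [0.5511, 0.0407, 0.31]
tool_rot: [-0.482, 0.48, -0.518, 0.519]
contact_force: [0.8, -0.6, -1.1]
gripper_width: 0.192
```

>>> play_rows --pt "-2.5 0 0" --pt "-1 0 0" --pt "0 2 0" --pt "0 2 0" --pt "0 0 0" --yaw '[0,0,0,0,0]' --grip '[1,1,1,1,1]'

```text
time: 37.4
tool_pos: [0.5516, 0.0723, 0.2655]
tool_rot: [0.479, -0.482, 0.52, -0.518]
contact_force: [0.2, 0.4, -3.2]
gripper_width: 0.187
```

```bash
python3 -c "
from h import *
f=grab('wrist','pics/w24.png')
print(readout.state()['contact_force']);need(*d2w(0,.05),.150,-4.6)
"
```

```text
[ 0.43403501  0.76397359 -1.08617917]
at [0.5523 0.0722 0.2673] zang -4.43 slide cm [-0.59 11.72  0.21] yaw 0.16875837747065248
```

View pics/w24.png

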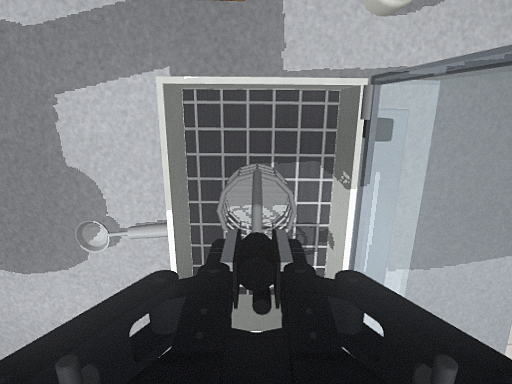

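>>> play_rows --pt "-0.4 2 0.1" --pt "0 3 0" --pt "0 3 0" --pt "0 1.5 0" --pt "0 0.8 0" --pt "0 0.5 0" --pt "0 0.3 0" --pt "0 0.3 0" --pt "0 0.15 0" --pt "0 0.15 0" --pt "0 0.1 0" --pt "0 0 0" --yaw '[0,0,0,0,0,0,0,0,0,0,0,0]' --grip '[1,1,1,1,1,1,1,1,1,1,1,1]'

```text
time: 38.65
tool_pos: [0.5542, 0.0765, 0.1502]
tool_rot: [0.48, -0.48, 0.519, -0.519]
contact_force: [-0.7, 0.3, -2.2]
gripper_width: 0.189
```

>>> play_rows --pt "0 0.1 0" --pt "0 0.1 0" --pt "0 0.1 0" --pt "0 0 0" --yaw '[0,0,0,0]' --grip '[1,1,1,1]'

```text
time: 39.05
tool_pos: [0.5548, 0.0766, 0.1494]
tool_rot: [-0.481, 0.48, -0.519, 0.519]
contact_force: [-4.4, -0.7, 7.1]
gripper_width: 0.19
```

>>> play_rows --pt "0 -0.1 0" --pt "0 0 0" --pt "0 0 0" --pt "0 0 0" --pt "0 -1 0" --pt "0 -3 0" --pt "0 -4 0" --pt "0 -5 0" --pt "0 -5 0" --pt "0 -4 0" --pt "0 -2 0" --pt "0 0 0" --yaw '[0,0,0,0,0,0,0,0,0,0,0,0]' --grip '[1,0.5,0.2,0.1,0.1,0.1,0.2,0.4,0.4,0.4,0.4,0.4]'

```text
time: 40.25
tool_pos: [0.5554, 0.0765, 0.394]
tool_rot: [-0.483, 0.478, -0.517, 0.521]
contact_force: [0.3, -0.1, -0.7]
gripper_width: 0.301
```

```bash
python3 -c "
from h import *
f=grab('wrist','pics/w25.png')
s=grab('scene','pics/s25.png');print(toolpose())
"
```

```text
(array([[-7.68247272e-02,  5.14644658e-05,  9.97044612e-01],
       [-9.97044613e-01,  1.65195644e-05, -7.68247281e-02],
       [-2.04244863e-05, -9.99999999e-01,  5.00432574e-05]]), array([0.55415292, 0.07650125, 0.38791475]))
```

View pics/w25.png

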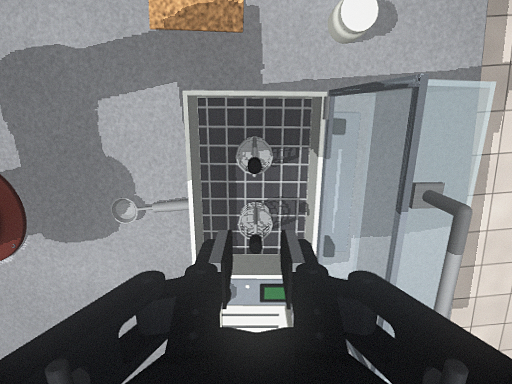

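View pics/s25.png

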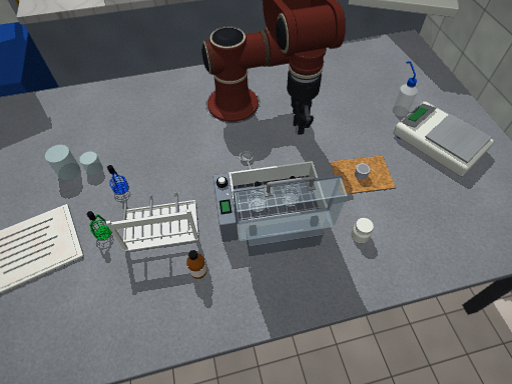

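>>> play_rows --pt "0 -2 0" --pt "0 -3 0" --pt "1 -1 2" --pt "1.5 0 3" --pt "1.5 0 4" --pt "1 0 3" --pt "0 0 1.2" --pt "0 0 0" --pt "0 0 0" --yaw '[0,0,0,0,0,0,0,0,0]' --grip '[0.4,0.4,0.4,0.4,0.4,0.4,0.4,0.4,0.4]'

```text
time: 41.25
tool_pos: [0.6815, 0.0166, 0.4456]
tool_rot: [0.479, -0.481, 0.52, -0.518]
contact_force: [0.0, -0.1, 0.1]
gripper_width: 0.302
```

```bash
python3 -c "
from h import *
f=grab('wrist','pics/w26.png')
need(.686,.0157,.353,-4.6)
"
```

```text
at [0.6813 0.0168 0.4468] zang -4.38 slide cm [0.08 9.37 0.5 ] yaw 0.21562872360938456
```

View pics/w26.png

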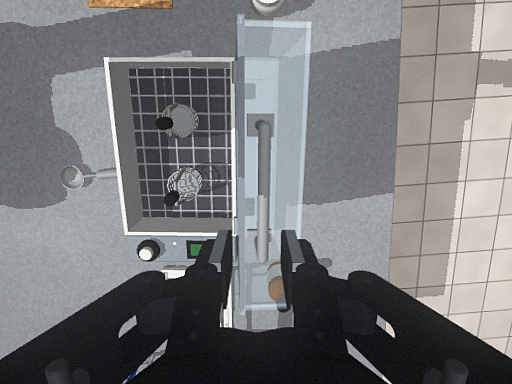

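>>> play_rows --pt "0.1 2 0.5" --pt "0 3 0" --pt "0 2 0" --pt "0 1 0" --pt "0 0.7 0" --pt "0 0.4 0" --pt "0 0.3 0" --pt "0 0 0" --yaw '[0.2,0,0,0,0,0,0,0]' --grip '[0.4,0.4,0.4,0.4,0.4,0.4,0.4,0.4]'

```text
time: 42.1
tool_pos: [0.687, 0.0151, 0.3549]
tool_rot: [-0.48, 0.479, -0.519, 0.52]
contact_force: [-0.3, 0.3, 0.1]
gripper_width: 0.302
```

```bash
python3 -c "
from h import *
f=grab('wrist','pics/w27.png');s=grab('scene');crop(s,220,80,350,210,5,'pics/s27.png')
need(.686,.0157,.353,-4.6)
"
```

```text
at [0.6872 0.0151 0.3552] zang -4.61 slide cm [-0.05  0.22 -0.12] yaw -0.006031711573442067
```

View pics/w27.png

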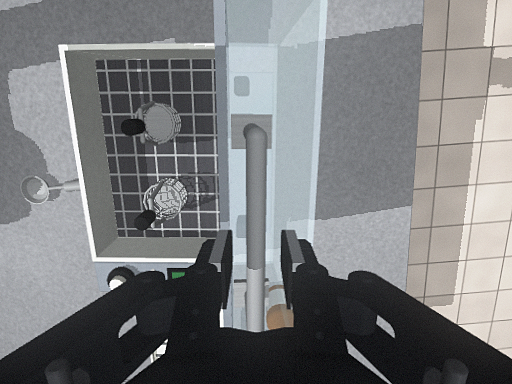

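View pics/s27.png

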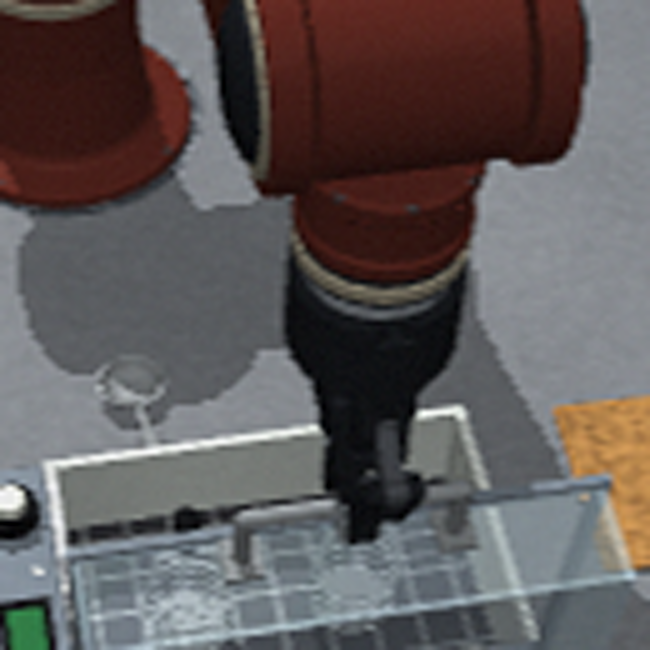

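>>> play_rows --pt "0 0.3 0" --pt "0 0 0" --pt "0 0 0" --pt "0 0 0" --pt "0 0 0" --yaw '[0,0,0,0,0]' --grip '[0.4,0.6,0.8,1,1]'

```text
time: 42.7
tool_pos: [0.6867, 0.0151, 0.3512]
tool_rot: [0.479, -0.48, 0.52, -0.52]
contact_force: [-1.8, -0.4, 0.7]
gripper_width: 0.091
```

>>> play_rows --pt "0 -0.02 -0.1" --pt "0 -0.03 -0.2" --pt "0 -0.05 -0.4" --pt "0 -0.07 -0.6" --pt "0 -0.06 -0.64" --pt "0 -0.05 -0.64" --pt "0 -0.03 -0.64" --pt "0 -0.01 -0.64" --pt "0 0 -0.64" --pt "0 0.02 -0.64" --yaw '[0,0,0,0,0,0,0,0,0,0]' --grip '[1,1,1,1,1,1,1,1,1,1]'

```text
time: 43.7
tool_pos: [0.6351, 0.0195, 0.3549]
tool_rot: [-0.48, 0.479, -0.52, 0.52]
contact_force: [2.0, 2.2, 1.9]
gripper_width: 0.084
```

>>> play_rows --pt "0 0.04 -0.64" --pt "0 0.06 -0.64" --pt "0 0.08 -0.64" --pt "0 0.1 -0.64" --pt "0 0.11 -0.64" --pt "0 0.13 -0.63" --pt "0 0.15 -0.62" --pt "0 0.17 -0.62" --pt "0 0.19 -0.62" --pt "0 0.2 -0.61" --pt "0 0.21 -0.6" --pt "0 0.23 -0.6" --yaw '[0,0,0,0,0,0,0,0,0,0,0,0]' --grip '[1,1,1,1,1,1,1,1,1,1,1,1]'

```text
time: 44.9
tool_pos: [0.5601, 0.0259, 0.3372]
tool_rot: [0.48, -0.48, 0.52, -0.519]
contact_force: [-0.3, 5.1, 3.5]
gripper_width: 0.08
```

>>> play_rows --pt "-0.05 0.25 -0.59" --pt "-0.05 0.27 -0.59" --pt "0 0.28 -0.58" --pt "0 0.3 -0.57" --pt "0 0.31 -0.56" --pt "0 0.33 -0.55" --pt "0 0.34 -0.54" --pt "0 0.36 -0.54" --pt "0 0.37 -0.52" --pt "0 0.39 -0.51" --pt "0 0.4 -0.5" --pt "0 0.42 -0.5" --yaw '[0,0,0,0,0,0,0,0,0,0,0,0]' --grip '[1,1,1,1,1,1,1,1,1,1,1,1]'

```text
time: 46.1
tool_pos: [0.495, 0.0315, 0.2972]
tool_rot: [0.479, -0.48, 0.52, -0.52]
contact_force: [-3.7, -1.3, 4.6]
gripper_width: 0.085
```

```bash
python3 -c "
from h import *
f=grab('wrist','pics/w28.png');s=grab('scene');crop(s,200,80,350,220,5,'pics/s28.png')
"
```

```text
(no output)
```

View pics/s28.png

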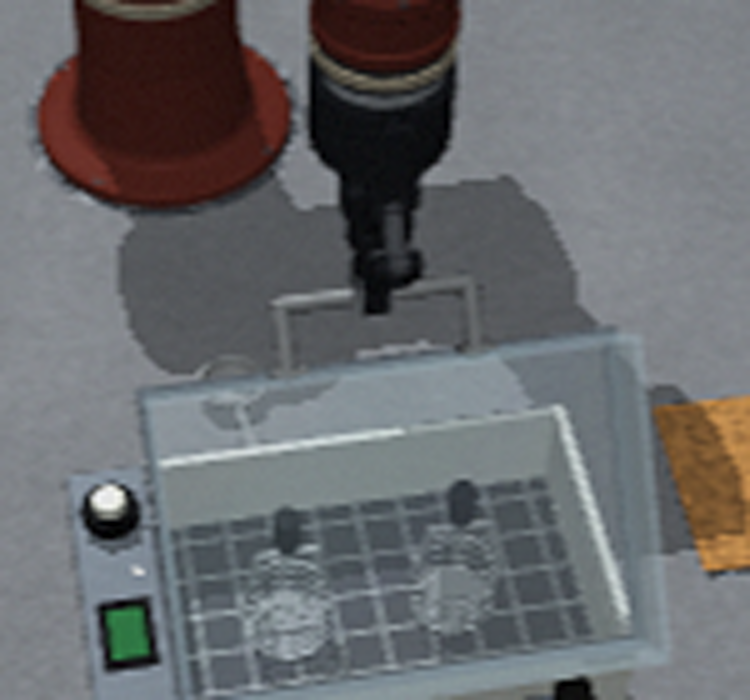

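.77→.44.

>>> play_rows --pt "0 0.43 -0.48" --pt "0 0.44 -0.47" --pt "0 0.45 -0.46" --pt "0 0.46 -0.44" --pt "0 0.48 -0.43" --pt "0 0.49 -0.42" --pt "0 0.5 -0.4" --pt "0 0.51 -0.39" --pt "0 0.53 -0.38" --pt "0 0.53 -0.36" --pt "0 0.54 -0.34" --pt "0 0.55 -0.33" --yaw '[0,0,0,0,0,0,0,0,0,0,0,0]' --grip '[1,1,1,1,1,1,1,1,1,1,1,1]'

```text
time: 47.4
tool_pos: [0.4467, 0.0351, 0.2377]
tool_rot: [-0.479, 0.48, -0.519, 0.52]
contact_force: [-0.2, -2.3, -1.0]
gripper_width: 0.087
```

.44→.11.

>>> play_rows --pt "0 0.56 -0.32" --pt "0 0.57 -0.3" --pt "0 0.58 -0.28" --pt "0 0.58 -0.27" --pt "0 0.59 -0.25" --pt "0 0.6 -0.24" --pt "0 0.6 -0.22" --pt "0 0.61 -0.2" --pt "0 0.5 -0.15" --pt "0 0.5 -0.14" --pt "0 0.4 -0.1" --pt "0 0.4 -0.1" --yaw '[0,0,0,0,0,0,0,0,0,0,0,0]' --grip '[1,1,1,1,1,1,1,1,1,1,1,1]'

```text
time: 48.6
tool_pos: [0.4208, 0.0377, 0.1727]
tool_rot: [0.479, -0.48, 0.52, -0.519]
contact_force: [-1.4, 5.8, -2.2]
gripper_width: 0.083
```

>>> play_rows --pt "-0.05 0.35 -0.08" --pt "0 0.3 -0.06" --pt "0 0.3 -0.06" --pt "0 0.3 -0.05" --pt "0 0.25 -0.05" --pt "0 0.25 -0.04" --pt "0 0.2 -0.03" --pt "0 0.2 -0.03" --pt "0 0.2 -0.03" --pt "0 0.15 -0.02" --pt "0 0.15 -0.02" --pt "0 0.1 0" --yaw '[0,0,0,0,0,0,0,0,0,0,0,0]' --grip '[1,1,1,1,1,1,1,1,1,1,1,1]'

```text
time: 49.8
tool_pos: [0.4165, 0.0381, 0.1456]
tool_rot: [-0.479, 0.48, -0.519, 0.52]
contact_force: [-1.6, 1.5, -2.4]
gripper_width: 0.084
```

>>> play_rows --pt "0 0.15 0" --pt "0 0.15 0" --pt "0 0.15 0" --pt "0 0.1 0" --pt "0 0 0" --pt "0 0 0" --yaw '[0,0,0,0,0,0]' --grip '[1,1,1,1,1,1]'

```text
time: 50.4
tool_pos: [0.4165, 0.039, 0.143]
tool_rot: [0.479, -0.479, 0.521, -0.519]
contact_force: [-12.3, -1.3, 12.8]
gripper_width: 0.084
```

```bash
python3 -c "
from h import *
print(readout.state()['contact_force'],toolpose()[1])
f=grab('wrist','pics/w29.png');s=grab('scene');crop(s,200,120,350,260,5,'pics/s29.png')
"
```

```text
[-12.26848693  -1.29611254  12.77947359] [0.4164974  0.03897289 0.14296647]
```

View pics/s29.png

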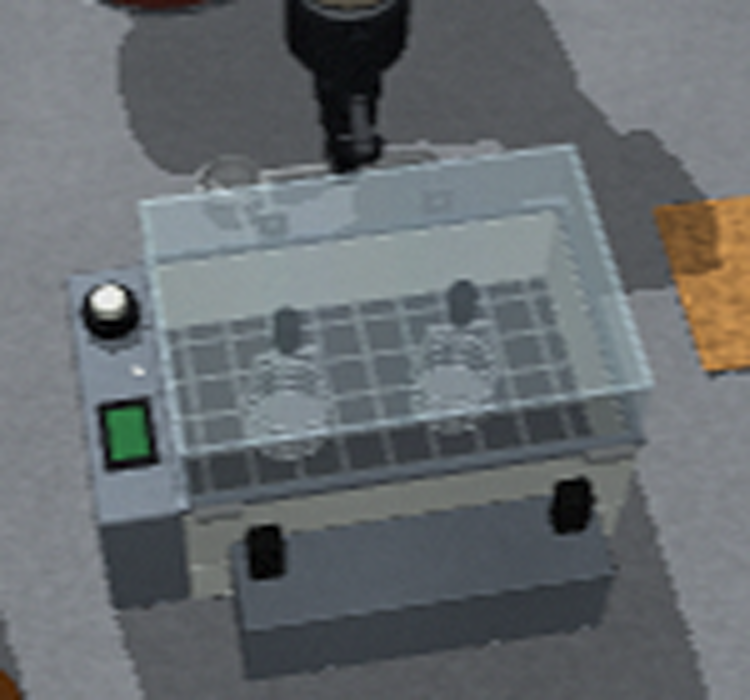

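>>> play_rows --pt "0 -0.1 -0.1" --pt "0 0 0" --pt "0 0 0" --pt "0 0 0" --pt "0 -0.5 0" --pt "0 -1 0" --pt "0 -2 0" --pt "0 -3 0" --pt "0 -4 0" --pt "0 -3 0" --pt "0 0 0" --yaw '[0,0,0,0,0,0,0,0,0,0,0]' --grip '[1,0.8,0.6,0.5,0.5,0.5,0.5,0.5,1,1,1]'

```text
time: 51.6
tool_pos: [0.4187, 0.0386, 0.2836]
tool_rot: [-0.483, 0.476, -0.516, 0.523]
contact_force: [0.2, -0.1, 0.3]
gripper_width: 0.002
```

```bash
python3 -c "
from h import *
print(readout.state()['contact_force'],toolpose()[1])
s=grab('scene');crop(s,205,140,345,250,5,'pics/s30.png')
t=grab('top');crop(t,180,130,300,240,6,'pics/t30.png')
print(onz(t,np.array([[653,499]])/6+[180,130],.125),w2d([.4812,-.134]))
need(.4805,-.134,.2,-4.6)
"
```

```text
[ 0.1510419  -0.07229206  0.3191195 ] [0.41866928 0.03860155 0.28355195]
[[ 0.48118481 -0.13468109  0.125     ]] [-0.05608455 -0.16703596]
at [0.4165 0.0387 0.278 ] zang -4.59 slide cm [16.71  7.82  7.72] yaw 0.011781850519952286
```

View pics/s30.png

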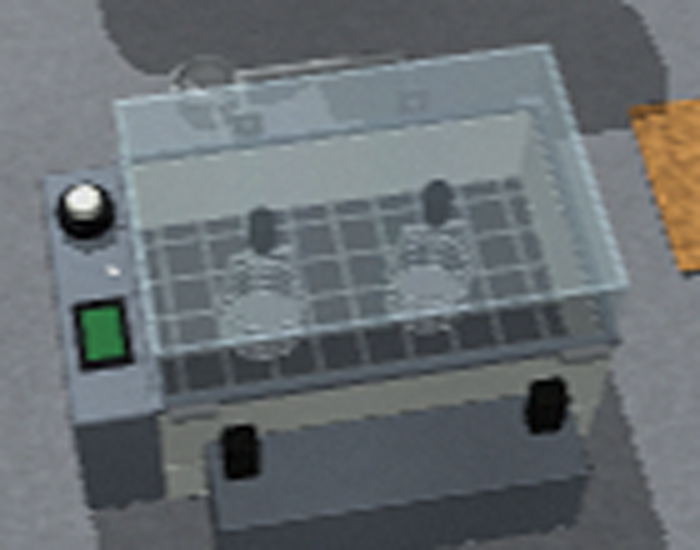

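View pics/t30.png

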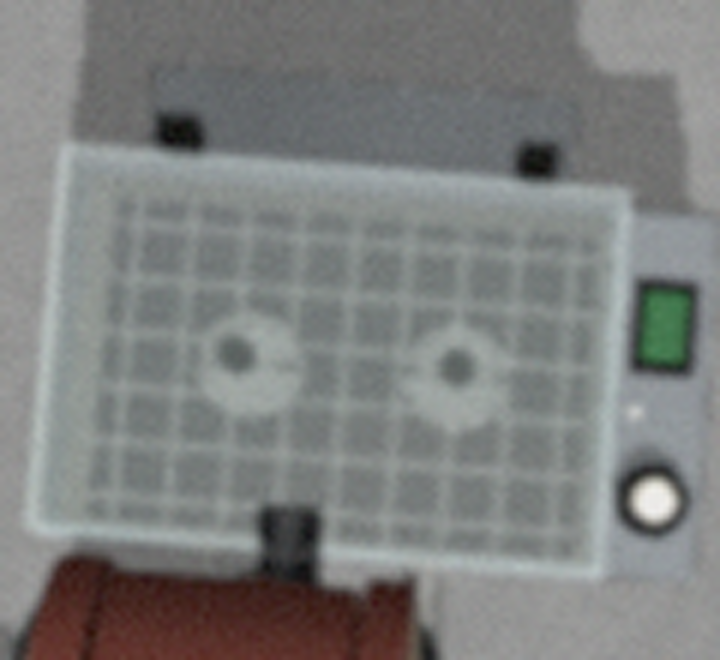

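>>> play_rows --pt "2 0 1" --pt "4 0 2" --pt "4 0 2" --pt "4 0 1.7" --pt "3 0 1" --pt "0 3 0" --pt "0 3 0" --pt "0 2 0" --pt "0 0 0" --pt "0 0 0" --yaw '[0,0,0,0,0,0,0,0,0,0]' --grip '[1,1,1,1,1,1,1,1,1,1]'

```text
time: 52.7
tool_pos: [0.4783, -0.1368, 0.1955]
tool_rot: [0.479, -0.48, 0.52, -0.519]
contact_force: [0.4, -0.3, 0.4]
gripper_width: 0.0
```

```bash
python3 -c "
from h import *
f=grab('wrist','pics/w31.png')
need(.4808,-.137,.136,-4.6)
print(proj(f,[[.481,-.1345,.124]]))
t=grab('top');crop(t,230,150,330,250,6,'pics/t31.png')
"
```

```text
at [ 0.479  -0.1371  0.1968] zang -4.6 slide cm [-0.03  6.08  0.17] yaw 0.0019039656770303282
[[260.2342194  205.08812093]]
```

View pics/w31.png

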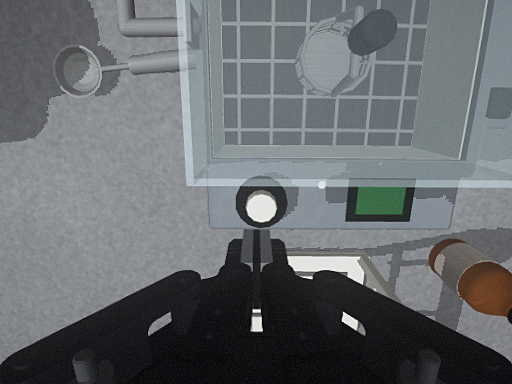

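>>> play_rows --pt "0 2 0.2" --pt "0 2 0" --pt "0 0.6 0" --pt "0 0.2 0" --pt "0 0.2 0" --pt "0 0.2 0" --pt "0 0 0" --yaw '[0,0,0,0,0,0,0]' --grip '[1,1,1,1,1,1,1]'

```text
time: 53.5
tool_pos: [0.4815, -0.1376, 0.1456]
tool_rot: [-0.48, 0.479, -0.519, 0.52]
contact_force: [-0.8, 0.7, 2.5]
gripper_width: -0.002
```

>>> play_rows --pt "0 0.15 0" --pt "0 0.15 0" --pt "0 0.1 0" --pt "0 0 0" --yaw '[0,0,0,0]' --grip '[1,1,1,1]'

```text
time: 53.9
tool_pos: [0.4815, -0.1376, 0.142]
tool_rot: [-0.48, 0.479, -0.519, 0.52]
contact_force: [-1.5, 0.9, 8.4]
gripper_width: -0.002
```

>>> play_rows --pt "0 0.1 0" --pt "0 0.1 0" --pt "0 0.1 0" --pt "0 0 0" --yaw '[0,0,0,0]' --grip '[1,1,1,1]'

```text
time: 54.3
tool_pos: [0.4817, -0.1377, 0.1417]
tool_rot: [-0.48, 0.479, -0.519, 0.52]
contact_force: [-8.6, 3.6, 21.9]
gripper_width: 0.0
```

```bash
python3 -c "
from h import *
from plant import manip
print(manip.finger_overhang)
f=grab('wrist','pics/w32.png'); s=grab('scene');crop(s,205,140,305,240,7,'pics/s32.png')
"
```

```text
0.011
```

View pics/w32.png

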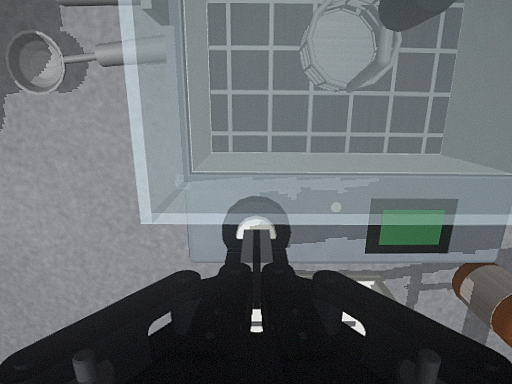

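View pics/s32.png

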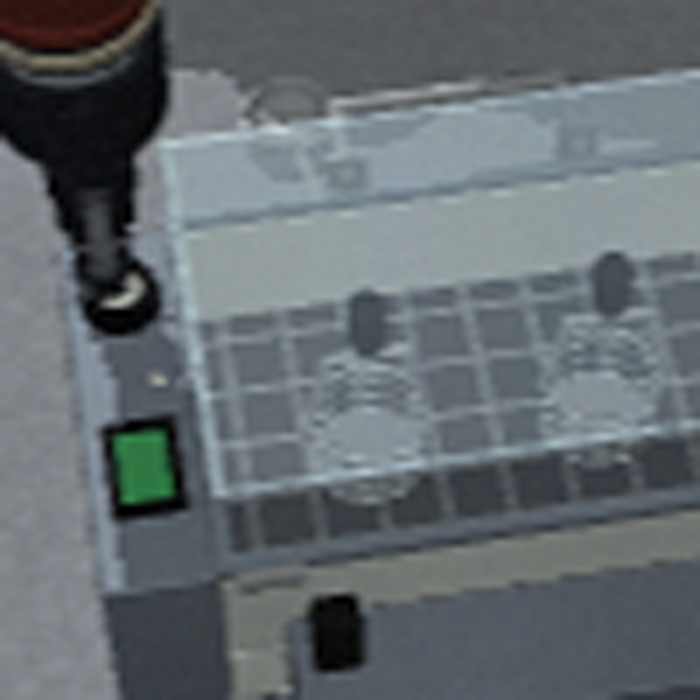

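>>> play_rows --pt "0 -0.3 0" --pt "0 -0.5 0" --pt "0 -1 0" --pt "0 -2 0" --pt "0 -4 0" --pt "0 -4 0" --pt "1 0 -1" --pt "2 0 -3" --pt "2 0 -4" --pt "0 0 -3" --pt "0 0 0" --pt "0 0 0" --yaw '[0,0,0,0,0,0,0,0,0,0,0,0]' --grip '[1,1,1,1,1,1,1,1,1,1,1,1]'

```text
time: 55.6
tool_pos: [0.3665, -0.1783, 0.2546]
tool_rot: [0.479, -0.479, 0.52, -0.52]
contact_force: [-0.4, -0.5, -0.8]
gripper_width: 0.006
```

```bash
python3 -c "
from h import *
f=grab('wrist','pics/w33.png'); s=grab('scene','pics/s33.png');t=grab('top','pics/t33.png')
crop(s,205,140,345,250,5,'pics/s33c.png')
crop(t,260,190,310,240,10,'pics/t33c.png')
print(toolpose()[1],readout.state()['contact_force'])
"
```

```text
[ 0.36750574 -0.17818014  0.25498689] [ 0.47004426 -0.23322066  0.01814902]
```

View pics/w33.png

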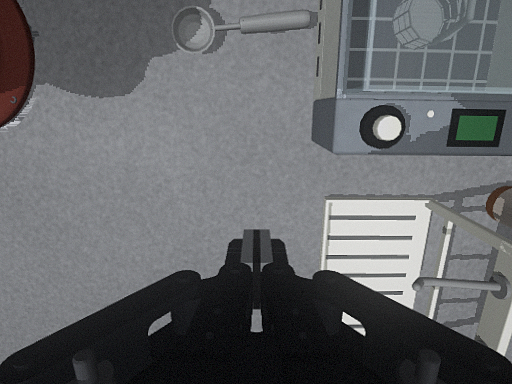

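View pics/s33.png

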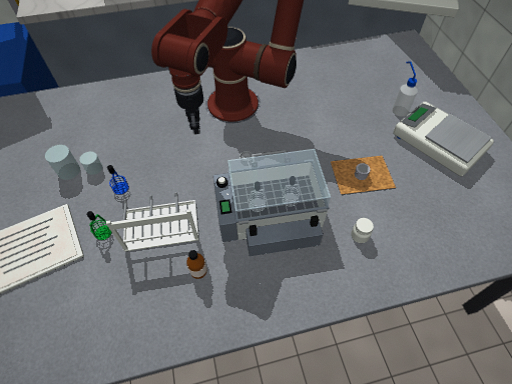

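View pics/s33c.png

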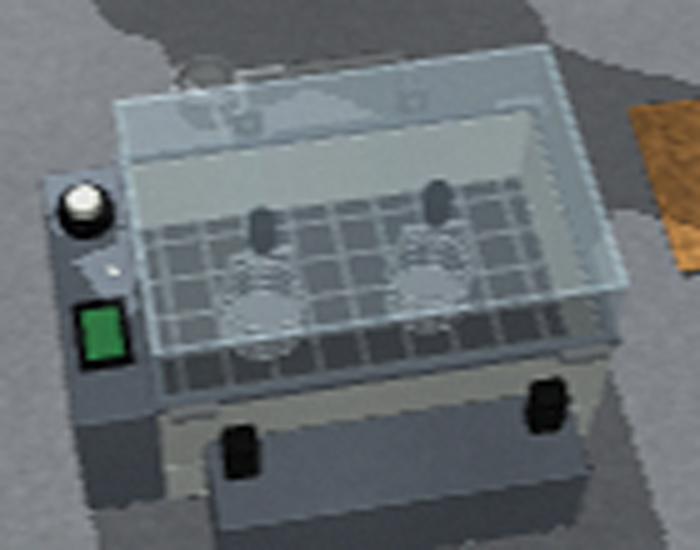

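View pics/t33.png

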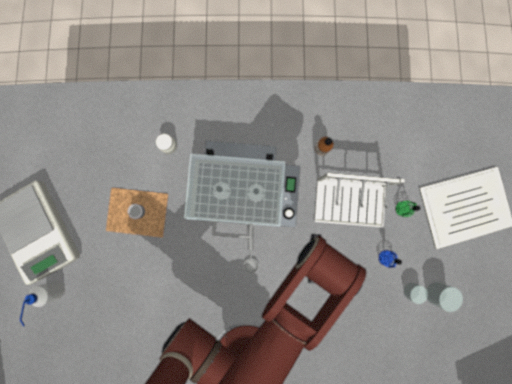

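```bash
python3 -c "
from h import *
fs=[grab(n) for n in('wrist','top','scene')];uv=[]
for f,(x0,y0,x1,y1) in zip(fs,[(355,100,410,150),(280,203,298,225),(212,172,232,192)]):
    g=cv2.cvtColor(f['image'],cv2.COLOR_RGB2GRAY)[y0:y1,x0:x1]; m=(g>175).astype(np.uint8)
    n,l,st,ce=cv2.connectedComponentsWithStats(m);i=1+st[1:,4].argmax();uv.append(ce[i]+[x0,y0]);print(uv[-1],st[i])
print(tri(fs,uv),tri(fs[:2],uv[:2]),tri([fs[0],fs[2]],[uv[0],uv[2]]))
"
```

```text
[387.50452489 128.4479638 ] [ 21  17  24  24 442]
[288.71428571 212.97142857] [ 6  7  7  7 35]
[221.4  179.24] [ 7  5  6  5 25]
[ 0.48118071 -0.13354356  0.13604143] [ 0.48170584 -0.13330192  0.13418968] [ 0.48084086 -0.13364264  0.13598653]
```

```bash
python3 -c "
from plant import workorder,readout
print(workorder.job_done(),readout.state()['time'])"
```

```text
the job is handed in; nothing more can be done
the job is handed in; nothing more can be done
```

The job is done as asked and handed in, at about 56 s on the robot's clock.

**What I did**
- I raised the lid by its handle onto its stop, moved the one tin to the cork mat, and set both steel baskets (middle and right hooks) upright on the chest floor.
- I then lowered the lid until it was shut and pressed the start button. The blue and green look-alikes, the bottle, the jar and the spoon were not touched.
- The tin was knocked about 4 cm aside early on. I measured its position again before gripping it.

**What the last checks showed**
- **Lid:** its outline in the top and scene pictures matches the starting pictures, so it is shut.
- **Baskets and tin:** both baskets stand upright inside the chest, and the tin stands upright within the mat.
- **Button:** it stopped hard at 22 N. The top measured about 136 mm high when up and about 131 mm when pressed, so roughly the full 6 mm of travel, and it came back up.
- **Robot:** it was clear of everything, with the force reading near zero.

**What disagreed**
- The gripper touched the lid lightly, at about 10–13 N, while taking hold of the handle at the start.
- The handle appears to have slipped a few millimetres towards the fingertips during opening.
- At closing and release I felt about 13 N. None of these came near the 40 N limit.

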